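# Unload freshly lacquered game tiles from the locked engraving jig

## Task

Unload the engraving jig: roll the worm of the adjustable wrench until its jaws just fit the hex head of the jig's locking screw, turn the screw a quarter turn anticlockwise with the wrench, then lift the steel leaf by its black knob until it stands upright. The lacquer on the game tiles is still tacky, so slide the spatula under each one, lift it out without the gripper ever touching a tile or the locking screw, and set them all lying flat, face up, across the rails of the drying rack. Finish with the wrench and the spatula lying on the grey mat and everything else on the shelf left where it stood.

Things in the scene. Friction and masses are not known exactly. Their poses are not given: they have to be found in the camera images.
- wrench: Steel adjustable wrench, 215 mm long, 15 mm thick, about 0.4 kg, flat on the mat. Origin on its underside, where the axis of a fitted 24 mm hex comes; mouth opens along +x, throat 14.5 mm behind the origin, jaws reach x = +15 mm. Fixed jaw face at y = +12 mm (jaw 16 mm wide); sliding jaw on the -y side, face at y = 12 mm minus the opening, 15 mm wide. Balance about 74 mm from the origin, towards the handle
- wrench_handle (a point): centre of the wrench's handle, 80 mm from the wrench's origin and 7 mm above its underside. The straight, flat-sided handle is 24 mm wide and 14 mm thick; its centre line passes over the wrench's origin, runs from it in the direction (-cos 15 deg, -sin 15 deg) of the wrench's x, y axes, and reaches from 50 to 185 mm from the origin
- jaw (a joint): opening of the wrench's jaws in m, from jaw face to jaw face, 0.010 to 0.038; it starts too wide (0.030 to 0.034). It moves only when the worm is rolled and cannot be pushed in directly
- worm_top (a point): top of the wrench's worm, 18.5 mm above the wrench's underside, 3.5 mm proud of the head: a roller 18 mm thick, 22 mm long, axis along the wrench's y. Press a fingertip on it (8 to 16 N) and draw it along the wrench's x: towards the handle (-x) closes the jaws, towards the mouth opens them, 1.3 mm of opening per 10 mm of stroke. Stiff (3.5 N at the rim); stays where it is left
- jig: Aluminium engraving jig, fixed; base 150 (x) x 262 (y) x 12 mm, origin at the centre of its underside, front at -x. Four strips along x (16 mm wide, tops at z = 28 mm, x -59 to 39 mm) at y = 120, 56, -8, -72 mm make bays at y = 88, 24, -40 mm. A tile in a bay lies across two strips, centred near x = -11 mm, over a tunnel 48 mm wide, 16 mm high, open at front and back. Fence behind the tiles: z 28 to 34 mm
- hex (a point): centre of the top of the locking screw's hex head: steel, 24 mm across flats, 20 mm high, axis vertical, top 74 mm above the jig's underside; at x = -30, y = -100 mm in the jig's frame. Under the hex a T-shaped foot 52 x 14 mm, z 46 to 54 mm, turns with it and holds down the leaf's two tines
- latch (a joint): turn of the locking screw in rad: 0 locked (its T foot and two corners of the hex point along the jig's y), growing anticlockwise seen from above to a stop at 1.57 (leaf free from about 1.3). Friction about 0.15 N m
- leaf (a joint): angle of the jig's steel leaf in rad: 0 down on the tiles, 1.57 upright, stop at 1.75. A flat frame 8 mm thick, top 45 mm above the jig's underside when down, lying over all tiles, hinged at the back of the jig about the jig's y. The stiff hinge stays at any angle (about 4 N at the knob)
- knob (a point): centre of the leaf's black knob, a barrel 24 mm in diameter and 26 mm long lying along the jig's y on a short post; with the leaf down it is 68 mm in front of the leaf's hinge axis (along the jig's y at jig frame x = 58, z = 41 mm), 34 mm above that axis and 30 mm above the top of the leaf
- spatula: Spatula, 0.12 kg: flat steel blade 80 (x) x 34 (y) x 3 mm, origin at the centre of the blade's underside, tip at +x. A neck climbs from the back of the blade to the handle, which runs level along -x from x = -62 to -172 mm, 18 mm wide, 38 to 54 mm above the blade's underside. It stands on its blade on the mat
- spatula_handle (a point): point on the centre line of the spatula's handle near its front end, 85 mm behind the blade's centre and 46 mm above the blade's underside
- rack: Wooden drying rack, fixed: board 100 (x) x 224 (y) x 8 mm, origin at the centre of its underside, with four rails along x (16 mm wide, 92 mm long, tops at z = 30 mm) at y = 96, 32, -32, -96 mm. Three bays at y = 64, 0, -64 mm take one tile each, lying across two rails over a channel 48 mm wide, 22 mm deep, open at both ends, from which the blade can be drawn out to the front (-x)
- mat: grey mat fixed to the shelf, 260 (x) x 185 (y) x 4 mm, where the tools lie; origin at the centre of its underside
- tile0: Plywood game tile 70 (x) x 60 (y) x 8 mm with an engraved ring on its face, about 30 g, tacky with lacquer; origin at the centre of its underside. One to three tiles are present, each in one bay of the jig; None if absent
- tile1: Plywood game tile 70 (x) x 60 (y) x 8 mm with an engraved ring on its face, about 30 g, tacky with lacquer; origin at the centre of its underside. One to three tiles are present, each in one bay of the jig; None if absent
- tile2: Plywood game tile 70 (x) x 60 (y) x 8 mm with an engraved ring on its face, about 30 g, tacky with lacquer; origin at the centre of its underside. One to three tiles are present, each in one bay of the jig; None if absent
- dice_tower: grey plastic dice tower 85 x 85 x 184 mm; origin at the centre of its underside; not part of the job, leave it alone
- tin: stainless steel tin with a hinged lid, 92 x 132 x 55 mm; origin at the centre of its underside; not part of the job, leave it alone
- bowl: white ceramic bowl, 110 mm across, 45 mm high; origin at the centre of its underside; not part of the job, leave it alone
- case: black plastic case with a spring clip, 100 x 160 x 50 mm; origin at the centre of its underside; not part of the job, leave it alone
- die_red: red acrylic die, 24 mm; origin at the centre of its underside; not part of the job, leave it alone
- die_blue: blue acrylic die, 24 mm; origin at the centre of its underside; not part of the job, leave it alone
- die_green: green acrylic die, 24 mm; origin at the centre of its underside; not part of the job, leave it alone
- lacquer: jar of lacquer, 56 mm across, 85 mm high; origin at the centre of its underside; not part of the job, leave it alone

How it is judged (in metres and radians):
On the way, in this order (a step that is already met when the one before it is completed fails the run):
1. the wrench's jaws are set to just fit the 24 mm hex (opening 23.5 to 27 mm) (value of joint jaw between 0.0235 and 0.027 m), for 0.2 s.
2. the locking screw is turned a quarter turn (1.3 rad or more) with the jaws so set and round the hex (all of step 1 and value of joint latch above 1.3 rad and horizontal distance between wrench and hex below 0.02 m), for 0.1 s.
3. the leaf is lifted until it stands upright (1.3 rad or more) (value of joint leaf above 1.3 rad), for 0.2 s.
At the end, for the whole second after the job is handed in: every tile present lies flat, face up (0.08 rad) and still on the rack's rails, its centre within 30 mm (x) and 80 mm (y) of the rack's centre; the leaf is open and the screw still turned (both over 1.3 rad); wrench and spatula lie flat and still with their origins over the mat (z of tile0 in the frame of rack between 0.027 and 0.034 m and x of tile0 in the frame of rack between -0.03 and 0.03 m and y of tile0 in the frame of rack between -0.08 and 0.08 m and angle between each of tile0, tile1, tile2's own z axis and vertical below 0.08 rad and linear speed of each of tile0, tile1, tile2, wrench, spatula below 0.03 m/s and z of tile1 in the frame of rack between 0.027 and 0.034 m and x of tile1 in the frame of rack between -0.03 and 0.03 m and y of tile1 in the frame of rack between -0.08 and 0.08 m and z of tile2 in the frame of rack between 0.027 and 0.034 m and x of tile2 in the frame of rack between -0.03 and 0.03 m and y of tile2 in the frame of rack between -0.08 and 0.08 m and x of wrench in the frame of mat between -0.13 and 0.13 m and y of wrench in the frame of mat between -0.0925 and 0.0925 m and z of each of wrench, spatula in the frame of mat below 0.012 m and angle between each of wrench, spatula's own z axis and vertical below 0.12 rad and x of spatula in the frame of mat between -0.13 and 0.13 m and y of spatula in the frame of mat between -0.0925 and 0.0925 m and value of joint each of leaf, latch above 1.3 rad); the robot touches nothing.
It fails at once if the gripper or arm touches a tacky tile (contact force between any of the fingers, the arm and tile0 above 0.5 N or contact force between any of the fingers, the arm and tile1 above 0.5 N or contact force between any of the fingers, the arm and tile2 above 0.5 N).
It fails at once if the gripper turns the locking screw directly instead of with the wrench (contact force between any of the fingers, the arm and latch above 1 N).
It fails at once if a bystander is moved more than 30 mm (distance of any of dice_tower, tin, bowl, case, die_red, die_blue, die_green, lacquer from where it was at the start of the episode above 0.03 m).
Of tile0, tile1, tile2 only 1 to 3 are there at a start; the rules pass over those that are not, and their reading is None.
At some moment in a run one of wrench, spatula may be knocked a few centimetres aside while the robot is not near it.
It also fails if it takes over 210 s, if anything falls off the work surface, if the arm or the gripper's body presses on something with over 40 N, if the wrist force passes 120 N, or if a joint passes its speed limit or range.

## Robot

A 6-joint arm with a two-finger parallel gripper is mounted at the origin on the work surface. World frame = base frame: x ahead of the robot, y to its left, z up, the work surface at z = 0. Lengths are in m, angles in degrees, forces in N, time in s.
With the tool pointing down it reaches from about 0.25 to 0.725 m from the base axis. Payload 9.7 kg.
Tool frame: the origin (TCP) lies where the fingers leave the gripper's body, on its centre line; the fingertips stand 73 mm ahead of it and the grasp point (between the pads) lies 54 mm ahead of it; y points along the fingers, x is the direction in which the jaws open and shut, and the axes are right-handed (so a half turn about y gives the same grasp; the last joint's range is limited). The gripper opens to 85 mm and grips with 20 to 120 N. Pads are 22 mm wide; open, the fingers measure 114 mm over their backs; the gripper's body (76 mm by 85 mm) begins 54 mm behind the grasp point. The pads swing forward as they close: fully open they stand 13 mm farther back than shut.
Start: joints at [74.427, 4.979, 10.078, 95.1, 0, 90], TCP at [0.148, 0.53, 0.304] pointing down, gripper open.
Joint ranges: [-179.16, 179.16], [-48.56, 103.87], [-65.8, 70.77], [-126.05, 130.52], [-82.76, 87.17], [-180, 180]. Speed limits (degrees/s): [127.2, 127.2, 147.25, 180, 180, 180].

## Interface

Orientations are given as [roll, pitch, yaw] about the fixed x, y, z axes, in that order (R = Rz(yaw) Ry(pitch) Rx(roll)).
In Python, from workcell import sensors, imaging, bot, models gives the robot as it stands.
- The arm moves only by the tool arm_command, never from a script. Its argument "rows" is one flat list of numbers, 7 for each row, row after row: the shift along the tool's x, y, z in cm, then the turn, a rotation vector about the tool's x, y, z in degrees, then the gripper's target within -1 to 1 (fully open at 1, half-way at 0, shut at -1). A call has 1 to 12 rows; each row is the pose to reach, as a shift and turn from the pose commanded when the call began, along the tool's axes at that moment; what a row does not reach only later rows make up. A row lasts 1/12 s, in which the tool goes at most 41.7 mm and 7.16 degrees, less where a joint would pass 70% of its speed; a pose out of reach is approached as far as the arm can. A call with a gripper value outside its range is refused whole. The fingers move at their own pace and stop on an object; "force" is the grip in N (left out, the last holds). Time passes only in rows, so rows that repeat a pose let the fingers close. It gives the time, the measured TCP pose, the force and the opening at its end, in the units of the state.
- sensors.get_obs(): the state, without advancing time (a new reading comes with each control period).
- imaging.camera(name): name is "side" or "top"; returns a dict with "pixels" (384x512x3 uint8, blue, green, red), "z_map" (384x512 float32, m along the optical axis (not along the pixel's ray), 0 where there is no reading), "camera_matrix" (3x3 intrinsics, pixels), "world_from_camera" (4x4, takes a point from camera to world coordinates). Camera axes: x right, y up, looking along -z (the intrinsics and any distortion apply to the point x, -y, -z); pixel columns grow to the right and rows downward; lengths in m; the calibration is good to about 2 mm. A picture is of the moment at which its call begins.
- bot.job_done(): hands the job in, once; it reports no verdict.
Trained networks look in the newest picture that a camera, given by its name, has taken for a name from the list of things; names that differ only in an ending like _2 or _b are one class to them, and where a whole thing is asked for, a point or a joint stands for the part that bears it (a point fixed in the world has none). Each returns a list of dicts, best first, with "conf" (0 to 1); they miss things now and then, are a little off and sometimes report something else, mostly with a low value. They report only what shows in the picture. A call takes as long as a camera call.
- models.search_frame(thing, camera): "extent" ([centre column, centre row, width, height] in pixels, round what is visible of it).
- models.spot_point(thing, camera): "location" ([column, row] in pixels: a listed point, or the origin of a listed thing).
The state is a dict: "time": time; "q": joint angles; "qd": joint speeds; "joint_efforts": joint torques, N m; "ee_pos": TCP position; "tcp_rot": TCP orientation; "wrist_force": force on the tool from outside, world axes, zero at the start; "torque": the same for the moment, N m; "opening": finger opening in m.
Only numpy, scipy, OpenCV 4.12 (cv2) and the standard library are available. Lean on these libraries where they do the work, as an engineer would, in place of code of your own. Each camera call takes 0.05 s, during which the arm holds its last target.

## Working session

There is one attempt and no reset: what is moved stays moved. The work goes in short steps, Python scripts to look and compute and a tool call to move; the robot and the scene stay as the last step left them, time stands still between calls to the robot, and variables do not carry over. Pictures are saved under pics/ and viewed, and the job is handed in when it is done.

Besides the shell and the picture viewer there is one more tool, called as a command line: name --argument value ..., lists and objects as JSON in quotes. arm_command: Moves the arm, as the interface text tells. Its arguments: {"type":"object","properties":{"rows":{"type":"array","items":{"type":"number"}},"force":{"type":"number"}},"required":["rows"]}

```bash
ls; mkdir -p pics; python3 - <<'E'
from workcell import sensors, imaging, bot, models
import cv2,json
print(sensors.get_obs())
for c in("side","top"):
    d=imaging.camera(c); cv2.imwrite(f"pics/{c}0.png",cv2.resize(d["pixels"],None,fx=1.5,fy=1.5)); print(c,d["camera_matrix"],d["world_from_camera"])
    
E
```

```text
pics
{'time': 0.0, 'q': array([ 7.44265646e+01,  5.01233176e+00,  1.00336175e+01,  9.51003767e+01,
       -2.39568522e-04,  8.99999321e+01]), 'qd': array([ 0.03507784, -0.03630285,  0.00588514, -0.02092809, -0.09444614,
       -0.05124143]), 'joint_efforts': array([-6.24336753e-04, -5.20383990e+01,  4.64810443e+01,  1.62805634e-02,
       -2.86572242e-05, -1.21229695e-05]), 'ee_pos': array([0.14762384, 0.5296739 , 0.3031637 ]), 'tcp_rot': array([-9.00002395e+01,  7.90910260e-02,  7.44266325e+01]), 'wrist_force': array([-0.11305585, -0.04423065,  0.25886882]), 'torque': array([ 0.03382736, -0.01282956, -0.00902596]), 'opening': 0.08557670308535012}
side [[348.1109699    0.         252.72041739]
 [  0.         348.1109699  190.81201871]
 [  0.           0.           1.        ]] [[ 0.80568919  0.39707856 -0.43953788  0.13804859]
 [-0.59208473  0.56158796 -0.57797459 -0.5672495 ]
 [ 0.01733787  0.72591155  0.6875695   0.75396907]
 [ 0.          0.          0.          1.        ]]
top [[386.15125506   0.         250.62726628]
 [  0.         386.15125506 187.70667057]
 [  0.           0.           1.        ]] [[-0.00501591  0.98736734 -0.15836847  0.39593193]
 [-0.99993867 -0.00651617 -0.00895541 -0.00259723]
 [-0.00987424  0.15831384  0.98733947  1.28598929]
 [ 0.          0.          0.          1.        ]]
```

View pics/top0.png

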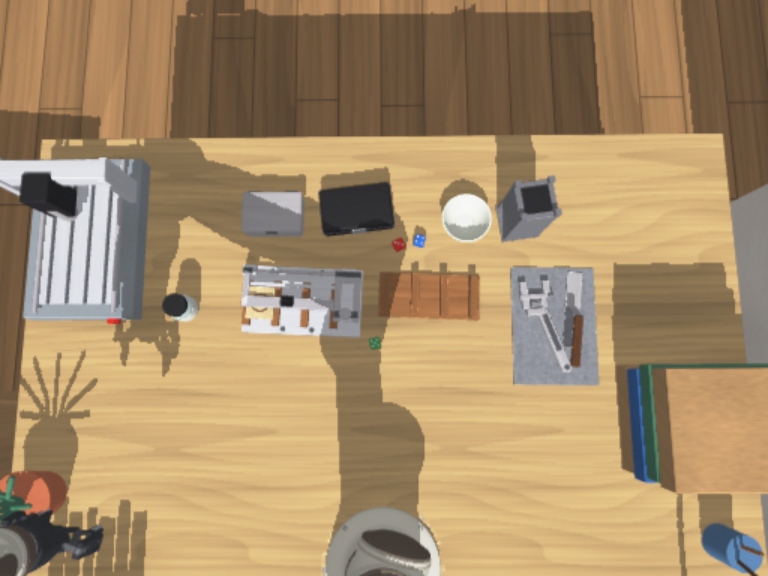

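View pics/side0.png

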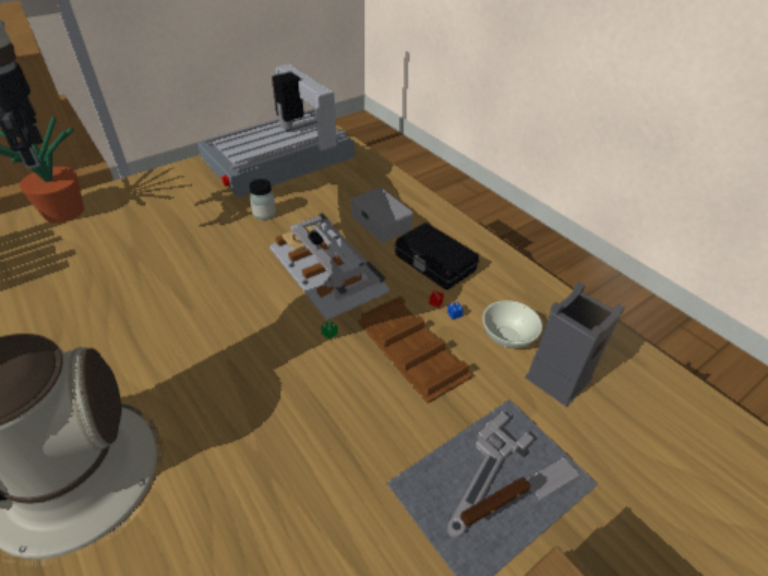

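```bash
cat > h.py <<'E'
from workcell import sensors, imaging, bot, models
import cv2, numpy as np
def cam(c):
    d=imaging.camera(c); return d
def deproj(d,u,v,z=None):
    K=d["camera_matrix"];T=d["world_from_camera"]
    u=np.asarray(u,float);v=np.asarray(v,float)
    r=np.stack([(u-K[0,2])/K[0,0],-(v-K[1,2])/K[1,1],-np.ones_like(u)],-1)
    R=r@T[:3,:3].T
    if z is None:
        zz=d["z_map"][np.round(v).astype(int),np.round(u).astype(int)]
        return R*zz[...,None]+T[:3,3]
    s=(z-T[2,3])/R[...,2]
    return R*s[...,None]+T[:3,3]
def cloud(d):
    v,u=np.mgrid[0:384,0:512]
    P=deproj(d,u,v); P[d["z_map"]==0]=np.nan
    return P
def proj(d,P):
    K=d["camera_matrix"];T=d["world_from_camera"]
    p=(np.asarray(P)-T[:3,3])@T[:3,:3]
    return np.stack([K[0,0]*p[...,0]/-p[...,2]+K[0,2],K[1,1]*-p[...,1]/-p[...,2]+K[1,2]],-1)
E
python3 - <<'E'
from h import *
np.set_printoptions(precision=4,suppress=True)
for c in("top","side"):
    d=cam(c)
    for t in "wrench wrench_handle worm_top jig hex knob spatula spatula_handle rack mat tile0 tile1 tile2 dice_tower tin bowl case die_red lacquer".split():
        r=models.spot_point(t,c)[:3]
        print(c,t,[(np.round(x["location"],1).tolist(),round(x["conf"],2),deproj(d,*x["location"]).round(4).tolist()) for x in r])
    cv2.imwrite(f"pics/z_{c}.png",cv2.resize(d["pixels"][100:300,140:420] if c=="top" else d["pixels"][130:380,170:420],None,fx=2.8 if c=="top" else 2.4,fy=2.8 if c=="top" else 2.4,interpolation=cv2.INTER_CUBIC))
E
```

```text
top wrench [([370.9, 216.0], 0.73, [0.5038, -0.3882, 0.0066]), ([352.5, 190.6], 0.62, [0.5897, -0.3326, 0.0024]), ([310.6, 148.7], 0.44, [0.7347, -0.1961, 0.0052])]
top wrench_handle [([365.0, 213.9], 0.71, [0.51, -0.3665, 0.0157])]
top worm_top [([355.4, 199.7], 0.91, [0.5564, -0.3355, 0.0226])]
top jig [([203.2, 203.4], 0.75, [0.5444, 0.1623, 0.0461]), ([385.1, 217.2], 0.39, [0.4956, -0.4183, 0.0555])]
top hex [([228.4, 210.5], 0.78, [0.5182, 0.0789, 0.0726])]
top knob [([190.9, 199.7], 0.76, [0.5513, 0.1956, 0.0877])]
top spatula [([380.4, 194.7], 0.97, [0.5735, -0.4208, 0.0151])]
top spatula_handle [([383.7, 216.7], 0.79, [0.4968, -0.4125, 0.0597])]
top rack [([174.0, 204.5], 0.69, [0.5416, 0.2573, 0.0443]), ([283.9, 196.5], 0.67, [0.5708, -0.1021, 0.0052])]
top mat [([368.1, 216.5], 0.62, [0.5012, -0.3753, 0.0189])]
top tile0 [([173.4, 201.4], 0.65, [0.5518, 0.2595, 0.0441])]
top tile1 [([173.4, 201.4], 0.65, [0.5518, 0.2595, 0.0441])]
top tile2 [([173.4, 201.4], 0.65, [0.5518, 0.2595, 0.0441])]
top dice_tower [([344.2, 146.0], 0.82, [0.7058, -0.2775, 0.1435]), ([185.0, 144.5], 
[... 1186 characters left out ...]
 [([202.4, 160.4], 0.52, [0.5439, 0.2411, 0.0432])]
side tile1 [([202.4, 160.4], 0.52, [0.5439, 0.2411, 0.0432])]
side tile2 [([202.4, 160.4], 0.52, [0.5439, 0.2411, 0.0432])]
side dice_tower [([370.0, 249.6], 0.72, [0.7024, -0.3186, 0.049])]
side tin [([254.2, 148.5], 0.76, [0.711, 0.1836, 0.055])]
side bowl [([338.0, 225.5], 0.74, [0.7281, -0.1949, 0.0075]), ([300.2, 210.2], 0.57, [0.6815, -0.087, 0.0061])]
side case [([289.3, 173.6], 0.6, [0.727, 0.0213, 0.0502]), ([273.6, 231.9], 0.17, [0.5647, -0.1065, 0.0068])]
side die_red [([292.1, 199.3], 0.42, [0.6803, -0.0496, 0.0219])]
side lacquer [([175.3, 145.7], 0.88, [0.529, 0.4137, 0.0051]), ([290.2, 175.8], 0.55, [0.7235, 0.0129, 0.0489])]
```

View pics/z_top.png

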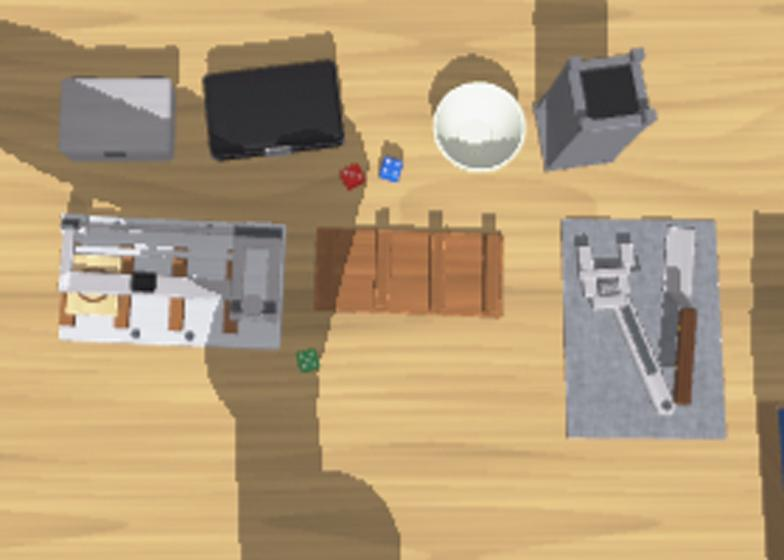

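View pics/z_side.png

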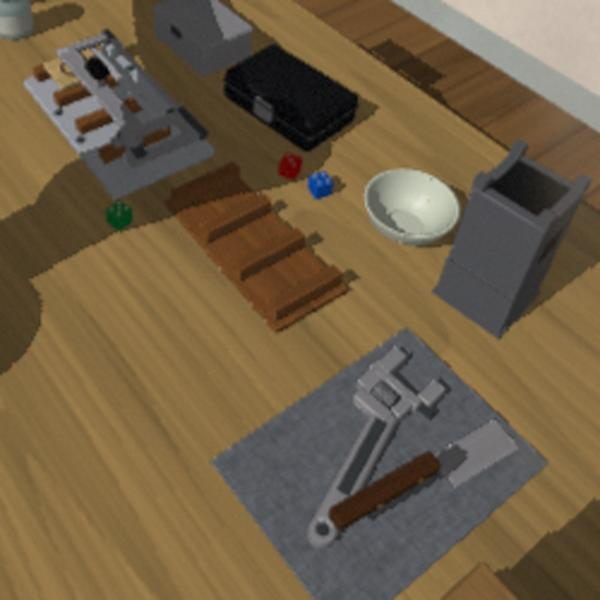

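```bash
python3 - <<'E'
from h import *
np.set_printoptions(precision=4,suppress=True)
R={"jig":((0.44,0.64),(0.03,0.34)),"rack":((0.46,0.64),(-0.25,0.02)),"mat":((0.33,0.68),(-0.52,-0.24))}
for c in("top","side"):
    d=cam(c);P=cloud(d)
    np.savez(f"{c}.npz",**d)
    t=P[(abs(P[...,0]-0.4)<0.05)&(abs(P[...,1]-0.1)<0.05)]; print(c,"table z",np.nanmedian(t[:,2]),np.nanstd(t[:,2]))
    for n,(xr,yr) in R.items():
        m=(P[...,0]>xr[0])&(P[...,0]<xr[1])&(P[...,1]>yr[0])&(P[...,1]<yr[1])
        if n=="mat": m&=(P[...,2]>0.002)
        elif n=="rack": m&=(P[...,2]>0.005)
        else: m&=(P[...,2]>0.008)&(P[...,2]<.05)
        m=cv2.morphologyEx(m.astype(np.uint8),cv2.MORPH_OPEN,np.ones((3,3)))>0
        Q=P[m]
        r=cv2.minAreaRect((Q[:,:2]*1000).astype(np.float32)); print(n,len(Q),r,np.histogram(Q[:,2],bins=np.arange(-.0025,.06,.005))[0])
E
```

```text
top table z -0.0010042915302638233 0.0025748951793128283
jig 3053 ((560.4893798828125, 175.39328002929688), (263.1599426269531, 150.23992919921875), 86.9732437133789) [  0   0 877 471  39 170 241 266 293 624  72   0]
rack 1444 ((538.9287719726562, -101.32583618164062), (233.1070556640625, 163.11851501464844), 87.54238891601562) [  0 340 468  50  23 155 352  56   0   0   0   0]
mat 2882 ((481.05780029296875, -404.57232666015625), (230.8928680419922, 301.9527282714844), 89.9752426147461) [ 74 838 204 310 314  34  23  22  23  25  34 145]
side table z 0.0006800752748932215 0.0013351706409884749
jig 2656 ((557.5360717773438, 177.47274780273438), (266.2563171386719, 148.8894805908203), 87.02084350585938) [  0   0 517 732 109 130 186 193 133 592  64   0]
rack 2428 ((539.176025390625, -100.41299438476562), (234.3919219970703, 161.2779998779297), 88.63574981689453) [   0  306 1030  144  140  159  619   30    0    0    0    0]
mat 8753 ((497.97320556640625, -404.07830810546875), (236.43319702148438, 272.02008056640625), 88.89354705810547) [ 286 6387  295  314  827   18    2    0    2   13   35  184]
```

```bash
cat > fit.py <<'E'
from h import *
from scipy.optimize import minimize
def box(x0,x1,y0,y1,z0,z1):
    c=np.array([[x,y,z] for x in(x0,x1) for y in(y0,y1) for z in(z0,z1)])/1000
    e=[(0,4),(2,6),(1,5),(3,7),(0,2),(4,6),(1,3),(5,7),(0,1),(2,3),(4,5),(6,7)]
    return [(c[a],c[b]) for a,b in e]
def top4(x0,x1,y0,y1,z):
    return [s for s in box(x0,x1,y0,y1,z,z) ][:2]+[s for s in box(x0,x1,y0,y1,z,z)][4:6]
M={}
M["jig"]=top4(-75,75,-131,131,12)+top4(-75,75,-131,131,0)
M["rack"]=top4(-50,50,-112,112,8)+sum([top4(-46,46,y-8,y+8,30) for y in(96,32,-32,-96)],[])
M["mat"]=top4(-130,130,-92.5,92.5,4)
M["spatula"]=top4(-40,40,-17,17,3)+top4(-172,-62,-9,9,54)
def wrench(o):
    a=np.deg2rad(15);h=[]
    for s in(-12,12):
        p=[np.array([-r*np.cos(a)-s*np.sin(a)*-1*-1, -r*np.sin(a)+s*np.cos(a)*1,14])/1000 for r in(50,185)]
        p=[np.array([-r*np.cos(a)+s*np.sin(a), -r*np.sin(a)-s*np.cos(a),14])/1000 for r in(50,185)]
        h.append(tuple(p))
    return h+top4(-14.5,15,12,28,15)+top4(-14.5,15,-3-o,12-o,15)
def pts(segs,T):
    x,y,th,z=T
    c,s=np.cos(th),np.sin(th)
    L=[]
    for a,b in segs:
        n=max(4,int(np.linalg.norm(b-a)/0.002))
        L.append(a+(b-a)*np.linspace(0,1,n)[:,None])
    P=np.concatenate(L)
    return np.stack([x+c*P[:,0]-s*P[:,1],y+s*P[:,0]+c*P[:,1],z+P[:,2]],-1)
def dt(d):
    im=d["pixels"]; g=cv2.resize(im,None,fx=4,fy=4,interpolation=cv2.INTER_CUBIC)
    e=np.zeros(g.shape[:2],np.uint8)
    for k in range(3): e|=cv2.Canny(cv2.GaussianBlur(g[...,k],(0,0),2.5),15,40)
    return np.minimum(cv2.distanceTransform(255-e,cv2.DIST_L2,5)/4,4.0)
def cost(segs,T,d,D):
    p=proj(d,pts(segs,T))
    u=(p*4+1.5).astype(np.float32)
    return cv2.remap(D.astype(np.float32),u[:,0],u[:,1],cv2.INTER_LINEAR,borderValue=4).mean()
def fit(segs,T0,ds,Ds,z):
    f=lambda v: sum(cost(segs,(v[0],v[1],v[2],z),d,D) for d,D in zip(ds,Ds))
    best=None
    for dx in(-.008,0,.008):
        for dy in(-.008,0,.008):
            for t in(-.05,0,.05):
                x0=np.array(T0)+[dx,dy,t]
                r=minimize(f,x0,method="Nelder-Mead",options=dict(initial_simplex=[x0,x0+[.004,0,0],x0+[0,.004,0],x0+[0,0,.04]],maxiter=200))
                if best is None or r.fun<best.fun: best=r
    return best.x,best.fun/len(ds)
def draw(img,d,segs,T,z,off,k,col=(0,0,255)):
    c,s=np.cos(T[2]),np.sin(T[2])
    for a,b in segs:
        q=[proj(d,np.array([T[0]+c*p[0]-s*p[1],T[1]+s*p[0]+c*p[1],z+p[2]])) for p in(a,b)]
        q=[tuple(np.round(((p-off)+.5)*k).astype(int)) for p in q]
        cv2.line(img,q[0],q[1],col,1)
E
cat > fit1.py <<'E'
from fit import *
np.set_printoptions(precision=4,suppress=True)
G={"jig":(0.559,0.1765,-.05,0),"rack":(.55,-.105,-.03,0),"mat":(.5,-.39,0,0),"spatula":(.575,-.42,-.03,.004)}
ds={c:cam(c) for c in("top","side")};Ds={c:dt(ds[c]) for c in ds}
res={}
for n in G:
    for cs in(["top"],["side"],["top","side"]):
        x,f=fit(M[n],G[n][:3],[ds[c] for c in cs],[Ds[c] for c in cs],G[n][3]); print(n,cs,x,round(f,3))
    res[n]=x
for o in range(30,36):
    x,f=fit(wrench(o),(.585,-.337,.06),list(ds.values()),list(Ds.values()),.004); print(o,x,round(f,3))
    if o==32: res["wrench"]=x
for c,off,sz,k in(("top",(140,100),(280,200),2.8),("side",(170,130),(250,250),2.4)):
    im=cv2.resize(ds[c]["pixels"][off[1]:off[1]+sz[1],off[0]:off[0]+sz[0]],None,fx=k,fy=k,interpolation=cv2.INTER_CUBIC)
    for n in res: draw(im,ds[c],M.get(n) or wrench(32),res[n],.004 if n in("spatula","wrench") else 0,np.array(off),k)
    cv2.imwrite(f"pics/fit_{c}.png",im)
E
time python3 fit1.py
```

```text
jig ['top'] [ 0.5602  0.1737 -0.0456] 0.327
jig ['side'] [ 0.5598  0.1746 -0.0564] 0.878
jig ['top', 'side'] [ 0.56    0.1737 -0.0507] 0.612
rack ['top'] [ 0.5694 -0.1086 -0.0476] 1.028
rack ['side'] [ 0.5658 -0.1209 -0.0315] 1.456
rack ['top', 'side'] [ 0.569  -0.1081 -0.0407] 1.525
mat ['top'] [ 0.503  -0.3816 -0.012 ] 0.15
mat ['side'] [ 0.5013 -0.3806 -0.0135] 0.422
mat ['top', 'side'] [ 0.5017 -0.3808 -0.0129] 0.33
spatula ['top'] [ 0.581  -0.4297 -0.1428] 0.289
spatula ['side'] [ 0.5794 -0.4273 -0.1129] 0.349
spatula ['top', 'side'] [ 0.5797 -0.4278 -0.1219] 0.402
30 [ 0.5835 -0.3355  0.0905] 0.513
31 [ 0.5835 -0.3352  0.0918] 0.488
32 [ 0.5834 -0.3349  0.0944] 0.469
33 [ 0.5833 -0.3347  0.0959] 0.455
34 [ 0.5844 -0.3339  0.0982] 0.452
35 [ 0.5843 -0.3337  0.1001] 0.459
real	4m44.734s
user	4m42.761s
sys	0m0.931s
```

View pics/fit_top.png

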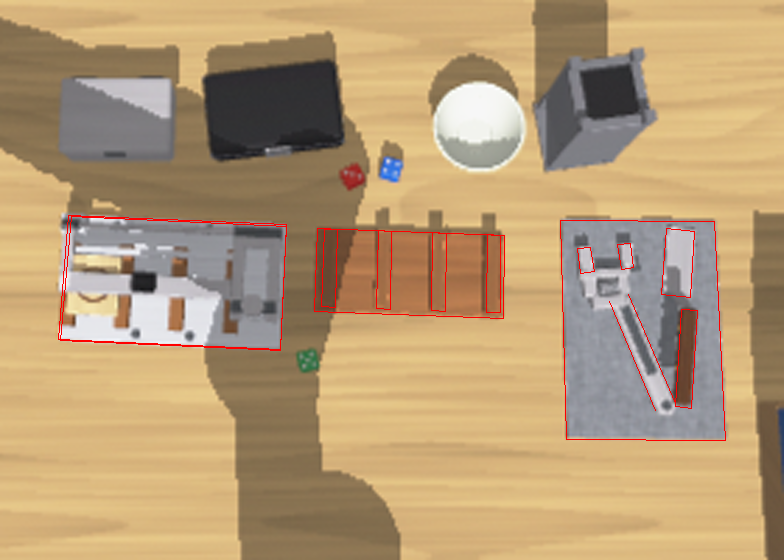

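View pics/fit_side.png

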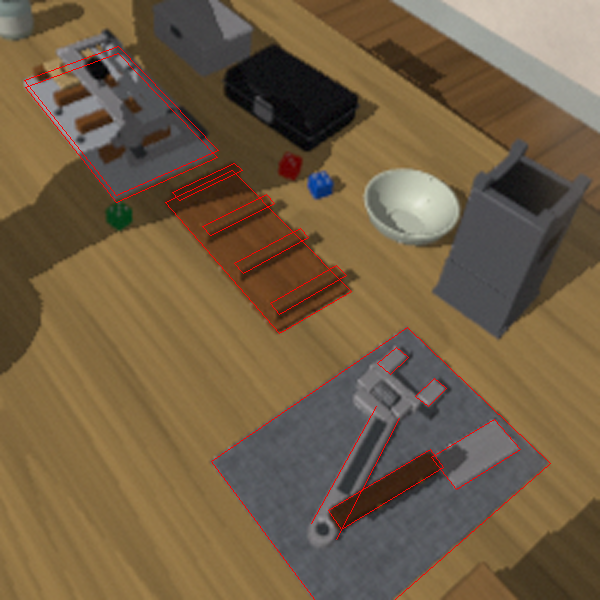

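```bash
python3 - <<'E'
from fit import *
for c,off,sz,k in(("top",(335,165),(60,90),6.6),("side",(300,260),(100,80),7.5)):
    d=cam(c)
    for uv in ([(357.1,202.5)] if c=="top" else [(330,294.2)]): print(c,deproj(d,*uv,z=.0225))
    im=cv2.resize(d["pixels"][off[1]:off[1]+sz[1],off[0]:off[0]+sz[0]],None,fx=k,fy=k,interpolation=cv2.INTER_CUBIC)
    cv2.imwrite(f"pics/w_{c}.png",im)
    ws=models.spot_point("worm_top",c); print([(w["conf"],w["location"],deproj(d,*w["location"],z=.0225)) for w in ws])
E
```

```text
top [ 0.54707433 -0.34063403  0.0225    ]
[(0.88, [356.2, 198.5], array([ 0.56033655, -0.33832404,  0.0225    ]))]
side [ 0.5451102  -0.33971643  0.0225    ]
[(0.4, [328.3, 323.3], array([ 0.49105881, -0.38768167,  0.0225    ]))]
```

View pics/w_top.png

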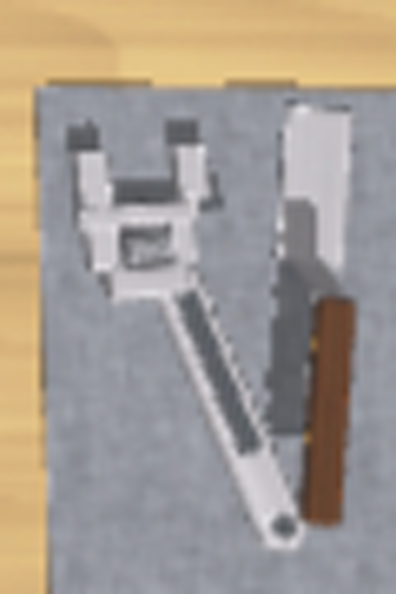

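View pics/w_side.png

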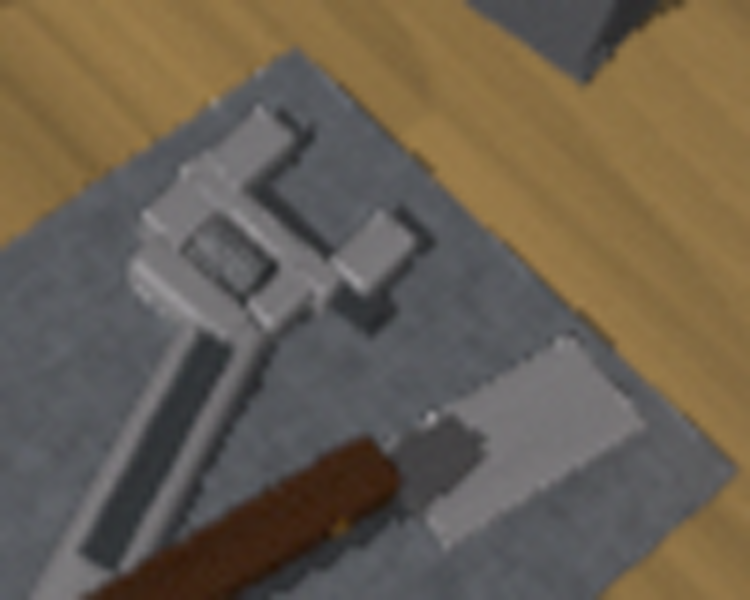

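```bash
cat > g.py <<'E'
import sys
from h import *
from scipy.spatial.transform import Rotation as Ro
def tgt(x,y,z,yaw,tilt=0,tilt_axis=None):
    return np.array([x,y,z]),Ro.from_euler("xyz",[-90,0,yaw],degrees=True)
def delta(p,R,o=None):
    o=o or sensors.get_obs()
    R0=Ro.from_euler("xyz",o["tcp_rot"],degrees=True)
    s=R0.inv().apply(p-o["ee_pos"])*100; r=(R0.inv()*R).as_rotvec(degrees=True)
    return s,r
if __name__=="__main__":
    v=[float(a) for a in sys.argv[1:]]
    s,r=delta(*tgt(*v)); o=sensors.get_obs()
    print("shift",s.round(2),"rot",r.round(1),"n",int(max(np.linalg.norm(s)/4.17,np.linalg.norm(r)/7.16))+1,"| t",round(o["time"],2),"q",o["q"].round(0),o["ee_pos"].round(4),o["tcp_rot"].round(1),"F",o["wrist_force"].round(1),"op",round(o["opening"],4))
E
python3 g.py 0.547 -0.34 0.2 95.4; python3 g.py 0.547 -0.34 0.2 -84.6
```

```text
shift [-73.07  10.39 -61.82] rot [  0. -21.   0.] n 24 | t 2.5 q [74.  5. 10. 95. -0. 90.] [0.1476 0.5298 0.3039] [-90.   -0.   74.4] F [-0.2  0.4  0.4] op 0.0854
shift [-73.07  10.39 -61.82] rot [ -0. 159.   0.] n 24 | t 2.5 q [74.  5. 10. 95. -0. 90.] [0.1476 0.5298 0.3039] [-90.   -0.   74.4] F [-0.2  0.4  0.4] op 0.0854
```

arm_command --rows '[-36,0,-31,0,0,0,-1,-36,0,-31,0,0,0,-1,-36,0,-31,0,0,0,-1,-36,0,-31,0,0,0,-1,-36,0,-31,0,0,0,-1,-36,0,-31,0,0,0,-1,-36,0,-31,0,0,0,-1,-36,0,-31,0,0,0,-1,-36,0,-31,0,0,0,-1,-36,0,-31,0,0,0,-1,-36,0,-31,0,0,0,-1,-36,0,-31,0,0,0,-1]' --force 40

```text
time: 3.5
ee_pos: [0.3506, 0.0963, 0.3041]
tcp_rot: [-90.1, 0.0, 74.3]
wrist_force: [0.8, 0.3, 1.4]
opening: -0.0004
```

```bash
python3 g.py 0.547 -0.34 0.2 95.4;python3 g.py 0.547 -0.34 0.2 -84.6
```

```text
shift [-36.66  10.46 -30.73] rot [  0.1 -21.1  -0. ] n 12 | t 3.5 q [ 15. -20. -12.  98.  -0.  31.] [0.3506 0.0963 0.3041] [-90.1   0.   74.3] F [0.8 0.3 1.4] op -0.0004
shift [-36.66  10.46 -30.73] rot [0.000e+00 1.589e+02 1.000e-01] n 23 | t 3.5 q [ 15. -20. -12.  98.  -0.  31.] [0.3506 0.0963 0.3041] [-90.1   0.   74.3] F [0.8 0.3 1.4] op -0.0004
```

arm_command --rows '[-36.7,10.5,-30.7,0,-21.1,0,-1,-36.7,10.5,-30.7,0,-21.1,0,-1,-36.7,10.5,-30.7,0,-21.1,0,-1,-36.7,10.5,-30.7,0,-21.1,0,-1,-36.7,10.5,-30.7,0,-21.1,0,-1,-36.7,10.5,-30.7,0,-21.1,0,-1,-36.7,10.5,-30.7,0,-21.1,0,-1,-36.7,10.5,-30.7,0,-21.1,0,-1,-36.7,10.5,-30.7,0,-21.1,0,-1,-36.7,10.5,-30.7,0,-21.1,0,-1,-36.7,10.5,-30.7,0,-21.1,0,-1,-36.7,10.5,-30.7,0,-21.1,0,-1]'

```text
time: 4.5
ee_pos: [0.5413, -0.325, 0.2015]
tcp_rot: [-90.0, 0.0, 95.5]
wrist_force: [1.0, 0.1, 0.7]
opening: -0.0001
```

```bash
python3 g.py 0.547 -0.34 0.13 95.4; python3 - <<'E'
from h import *
for c,off,sz,k in(("side",(260,200),(160,170),4.5),):
    d=cam(c)
    im=cv2.resize(d["pixels"][off[1]:off[1]+sz[1],off[0]:off[0]+sz[0]],None,fx=k,fy=k,interpolation=cv2.INTER_CUBIC)
    cv2.imwrite(f"pics/w1_{c}.png",im[:600])
E
```

```text
shift [-1.55  7.15 -0.43] rot [ 0.   0.1 -0. ] n 2 | t 4.5 q [-31.  15.  11.  85.   0. -36.] [ 0.5413 -0.325   0.2015] [-90.    0.   95.5] F [1.  0.1 0.7] op -0.0001
```

View pics/w1_side.png

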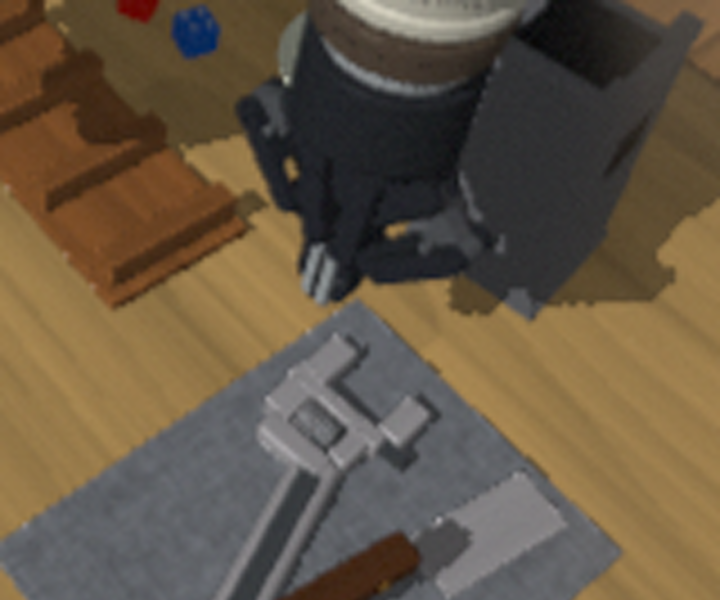

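```bash
python3 g.py 0.555 -0.339 0.102 95.4
```

```text
shift [-1.01  9.41 -1.17] rot [-0.2 -0.   0. ] n 3 | t 4.55 q [-31.  16.  11.  85.  -0. -37.] [ 0.5427 -0.33    0.1962] [-89.8  -0.   95.4] F [-4.8  0.5 -3.4] op 0.0002
```

arm_command --rows '[-0.2,8,-0.6,0,0,0,-1,-0.2,9.5,-0.6,0,0,0,-1,-0.2,9.5,-0.6,0,0,0,-1,-0.2,9.5,-0.6,0,0,0,-1,-0.2,9.5,-0.6,0,0,0,-1,-0.2,9.5,-0.6,0,0,0,-1]'

```text
time: 5.05
ee_pos: [0.5479, -0.3246, 0.1102]
tcp_rot: [-90.2, 0.1, 95.5]
wrist_force: [0.1, -0.6, 0.6]
opening: -0.0002
```

```bash
python3 g.py 0.555 -0.339 0.098 95.4
```

```text
shift [-1.5   1.23 -0.56] rot [ 0.2  0.1 -0.1] n 1 | t 5.05 q [-31.  17.   3.  75.   0. -36.] [ 0.5479 -0.3246  0.1102] [-90.2   0.1  95.5] F [ 0.1 -0.6  0.6] op -0.0002
```

arm_command --rows '[-1.5,1.2,-0.55,0,0,0,-1,-1.5,1.2,-0.55,0,0,0,-1,-1.5,1.2,-0.55,0,0,0,-1,-1.5,1.2,-0.55,0,0,0,-1]'

```text
time: 5.38
ee_pos: [0.5544, -0.3388, 0.0972]
tcp_rot: [-90.1, 0.1, 95.5]
wrist_force: [-0.6, -1.4, 0.1]
opening: 0.0
```

```bash
python3 g.py 0.555 -0.339 0.098 95.4
```

```text
shift [-0.03 -0.08 -0.06] rot [ 0.1  0.1 -0.1] n 1 | t 5.38 q [-31.  19.   4.  75.   0. -37.] [ 0.5544 -0.3388  0.0972] [-90.1   0.1  95.5] F [-0.6 -1.4  0.1] op 0.0
```

Press down in small steps.

arm_command --rows '[0,0.1,0,0,0,0,-1,0,0.15,0,0,0,0,-1,0,0.2,0,0,0,0,-1,0,0.2,0,0,0,0,-1]'

```text
time: 5.72
ee_pos: [0.5543, -0.3386, 0.095]
tcp_rot: [-90.1, 0.1, 95.5]
wrist_force: [-2.3, 0.9, 7.9]
opening: 0.0003
```

arm_command --rows '[0,0.1,0,0,0,0,-1,0,0.1,0,0,0,0,-1,0,0.1,0,0,0,0,-1]'

```text
time: 5.97
ee_pos: [0.5544, -0.3386, 0.0948]
tcp_rot: [-90.1, 0.1, 95.5]
wrist_force: [-4.1, 2.1, 13.1]
opening: 0.0003
```

arm_command --rows '[0,0,0.4,0,0,0,-1,0,0,0.8,0,0,0,-1,0,0,1.2,0,0,0,-1,0,0,1.6,0,0,0,-1,0,0,1.8,0,0,0,-1,0,0,1.8,0,0,0,-1]'

```text
time: 6.47
ee_pos: [0.5357, -0.3403, 0.0924]
tcp_rot: [-90.0, 0.0, 95.5]
wrist_force: [-0.1, -0.9, -0.7]
opening: -0.0001
```

arm_command --rows '[0,-0.8,0,0,0,0,-1,0,-0.8,-1.2,0,0,0,-1,0,-0.6,-2.2,0,0,0,-1,0,-0.3,-2.2,0,0,0,-1,0,-0.1,-2.2,0,0,0,-1,0,0,-2.2,0,0,0,-1]'

```text
time: 6.97
ee_pos: [0.5594, -0.3383, 0.0943]
tcp_rot: [-90.2, 0.1, 95.6]
wrist_force: [0.5, 4.4, 20.6]
opening: -0.0001
```

arm_command --rows '[0,0,0,0,0,0,-1,0,0,0,0,0,0,-1]'

```text
time: 7.13
ee_pos: [0.5593, -0.3382, 0.0945]
tcp_rot: [-90.2, 0.1, 95.6]
wrist_force: [2.4, 3.9, 14.1]
opening: -0.0002
```

arm_command --rows '[0,0,0.3,0,0,0,-1,0,0,0.6,0,0,0,-1,0,0,0.9,0,0,0,-1,0,0,1.2,0,0,0,-1]'

```text
time: 7.47
ee_pos: [0.5477, -0.3393, 0.0948]
tcp_rot: [-90.3, 0.1, 95.6]
wrist_force: [4.7, 5.4, 15.6]
opening: -0.0001
```

arm_command --rows '[0,0,0.3,0,0,0,-1,0,0,0.5,0,0,0,-1,0,0,0.5,0,0,0,-1]'

```text
time: 7.72
ee_pos: [0.5422, -0.3399, 0.0946]
tcp_rot: [-90.3, 0.1, 95.6]
wrist_force: [1.4, 4.3, 15.2]
opening: -0.0
```

arm_command --rows '[0,-3,0,0,0,0,1,0,-3,-3,0,0,0,1,0,-3,-4.6,0,0,0,1,0,-3,-4.6,0,0,0,1,0,-3,-4.6,0,0,0,1,0,-3,-4.6,0,0,0,1,0,-3,-4.6,0,0,0,1,0,-3,-4.6,0,0,0,1]' --force 20

```text
time: 8.38
ee_pos: [0.5861, -0.3356, 0.1219]
tcp_rot: [-90.0, -0.0, 95.5]
wrist_force: [0.8, 0.4, 0.2]
opening: 0.0849
```

```bash
python3 g.py 0.588 -0.337 0.077 95.4
```

```text
shift [-0.16  4.49 -0.18] rot [-0.   0.1  0. ] n 2 | t 8.38 q [-30.  22.  11.  78.  -0. -35.] [ 0.5861 -0.3356  0.1219] [-90.   -0.   95.5] F [0.8 0.4 0.2] op 0.0849
```

arm_command --rows '[-0.2,2.5,-0.2,0,0,0,1,-0.2,4,-0.2,0,0,0,1,-0.2,4.5,-0.2,0,0,0,1,-0.2,4.5,-0.2,0,0,0,-1,-0.2,4.5,-0.2,0,0,0,-1,-0.2,4.5,-0.2,0,0,0,-1,-0.2,4.5,-0.2,0,0,0,-1,-0.2,4.5,-0.2,0,0,0,-1,-0.2,4.5,-0.2,0,0,0,-1,-0.2,4.5,-0.2,0,0,0,-1]' --force 20

```text
time: 9.22
ee_pos: [0.5892, -0.3375, 0.0782]
tcp_rot: [-90.1, 0.0, 95.5]
wrist_force: [-1.7, 0.1, 6.2]
opening: 0.0594
```

```bash
python3 - <<'E'
from h import *
o=sensors.get_obs();print(o["opening"],o["ee_pos"],o["tcp_rot"])
for c,off,sz,k in(("side",(260,200),(160,170),4.5),):
    d=cam(c)
    im=cv2.resize(d["pixels"][off[1]:off[1]+sz[1],off[0]:off[0]+sz[0]],None,fx=k,fy=k,interpolation=cv2.INTER_CUBIC)
    cv2.imwrite(f"pics/w2_{c}.png",im[:600])
E
```

```text
0.05936902017694127 [ 0.58921839 -0.33749823  0.07821161] [-9.00579135e+01  4.90437338e-02  9.55260601e+01]
```

View pics/w2_side.png

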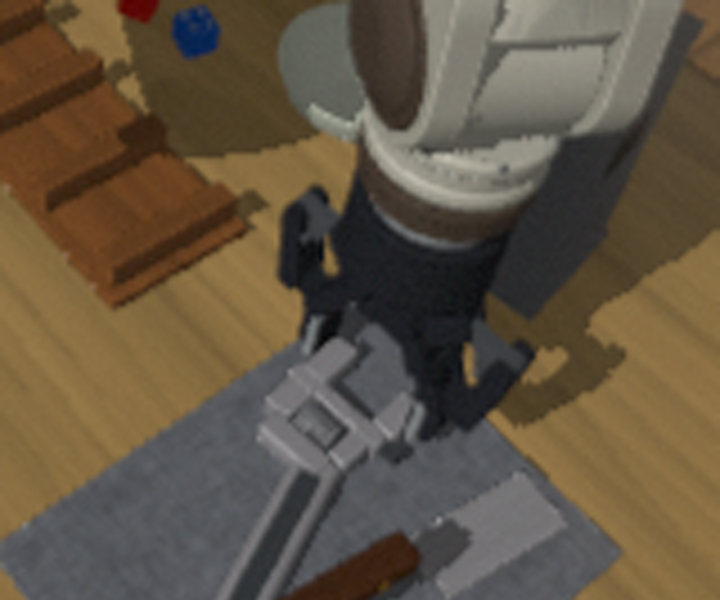

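arm_command --rows '[0,0,0,0,0,0,1,0,0,0,0,0,0,1,0,0,0,0,0,0,1,0,-4.5,0,0,0,0,1,0,-4.5,0,0,0,0,1,0,-4.5,0,0,0,0,-1,0,-4.5,3,0,0,0,-1,0,-4,3,0,0,0,-1,0,-4,3,0,0,0,-1,0,-4,3,0,0,0,-1]' --force 20

```text
time: 10.1
ee_pos: [0.559, -0.3402, 0.1165]
tcp_rot: [-90.0, -0.0, 95.5]
wrist_force: [-0.3, 0.3, 0.5]
opening: 0.0255
```

```bash
python3 g.py 0.5555 -0.339 0.097 95.5
```

```text
shift [0.15 1.95 0.34] rot [-0.  0.  0.] n 1 | t 10.1 q [-31.  20.   7.  77.   0. -37.] [ 0.559  -0.3402  0.1165] [-90.   -0.   95.5] F [-0.3  0.3  0.5] op 0.0255
```

arm_command --rows '[0.15,0,0.3,0,0,0,-1,0.15,0,0.3,0,0,0,-1,0.15,0.5,0.3,0,0,0,-1,0.15,1.2,0.3,0,0,0,-1,0.15,1.9,0.3,0,0,0,-1,0.15,2.15,0.3,0,0,0,-1,0.15,2.3,0.3,0,0,0,-1,0.15,2.3,0.3,0,0,0,-1]' --force 20

```text
time: 10.77
ee_pos: [0.556, -0.3388, 0.095]
tcp_rot: [-90.0, 0.0, 95.5]
wrist_force: [-2.3, 2.0, 10.2]
opening: 0.0001
```

arm_command --rows '[0,0.03,0.3,0,0,0,-1,0,0.03,0.6,0,0,0,-1,0,0.03,0.9,0,0,0,-1,0,0.03,1.2,0,0,0,-1,0,0.03,1.2,0,0,0,-1,0,0.03,1.2,0,0,0,-1]'

```text
time: 11.27
ee_pos: [0.545, -0.3399, 0.095]
tcp_rot: [-90.2, 0.0, 95.6]
wrist_force: [1.8, 3.3, 8.9]
opening: 0.0
```

arm_command --rows '[0,-0.8,0,0,0,0,-1,0,-0.8,-0.8,0,0,0,-1,0,-0.3,-1.2,0,0,0,-1,0,-0.1,-1.2,0,0,0,-1,0,0,-1.2,0,0,0,-1,0,0,-1.2,0,0,0,-1]'

```text
time: 11.77
ee_pos: [0.5572, -0.339, 0.0949]
tcp_rot: [-90.2, 0.1, 95.6]
wrist_force: [1.7, 2.0, 11.2]
opening: 0.0003
```

arm_command --rows '[0,0,0.3,0,0,0,-1,0,0,0.6,0,0,0,-1,0,0,0.9,0,0,0,-1,0,0,1.2,0,0,0,-1,0,0,1.2,0,0,0,-1,0,0,1.2,0,0,0,-1]'

```text
time: 12.27
ee_pos: [0.5452, -0.3401, 0.0949]
tcp_rot: [-90.2, 0.1, 95.6]
wrist_force: [1.8, 2.7, 11.9]
opening: -0.0001
```

Measure the jaw width again.

arm_command --rows '[0,-3,0,0,0,0,1,0,-3,-3,0,0,0,1,0,-3,-4.3,0,0,0,1,0,-3,-4.3,0,0,0,1,0,-3,-4.3,0,0,0,1,0,-1,-4.3,0,0,0,1,0,1,-4.3,0,0,0,1,0,1.6,-4.3,0,0,0,-1,0,1.6,-4.3,0,0,0,-1,0,1.6,-4.3,0,0,0,-1,0,1.6,-4.3,0,0,0,-1,0,1.6,-4.3,0,0,0,-1]' --force 20

```text
time: 13.27
ee_pos: [0.5869, -0.3362, 0.0786]
tcp_rot: [-90.0, 0.0, 95.5]
wrist_force: [-0.6, 0.4, -3.6]
opening: 0.0568
```

arm_command --rows '[0,0,0,0,0,0,-1,0,0,0,0,0,0,-1]' --force 20

```text
time: 13.43
ee_pos: [0.5869, -0.3361, 0.0782]
tcp_rot: [-90.0, 0.0, 95.5]
wrist_force: [-0.6, 0.2, -3.8]
opening: 0.0568
```

arm_command --rows '[0,0,0,0,0,0,1,0,0,0,0,0,0,1,0,0,0,0,0,0,1,0,-4,0,0,0,0,1,0,-7,0,0,0,0,1,0,-7,3,0,6,0,0,0,-7,7,0,12.5,0,0,0,-7,10,0,12.5,0,0,0,-7,10,0,12.5,0,0,0,-7,10,0,12.5,0,0]' --force 20

```text
time: 14.27
ee_pos: [0.4863, -0.346, 0.1487]
tcp_rot: [-90.1, 0.0, 82.9]
wrist_force: [0.2, -0.0, -0.5]
opening: 0.0423
```

```bash
python3 g.py 0.4854 -.4162 0.103 83; python3 - <<'E'
from h import *
for c in("side","top"):
    d=cam(c)
    for n in("spatula_handle","spatula"):
        for r in models.spot_point(n,c)[:1]: print(c,n,r["conf"],r["location"],deproj(d,*r["location"]),deproj(d,*r["location"],z=.05 if "_" in n else .007))
E
```

```text
shift [-6.97  4.57 -0.76] rot [ 0.1 -0.1 -0. ] n 3 | t 14.27 q [-35.  11.  -0.  79.   0. -28.] [ 0.4863 -0.346   0.1487] [-90.1   0.   82.9] F [ 0.2 -0.  -0.5] op 0.0423
side spatula_handle 0.96 [345.8, 323.7] [ 0.50349405 -0.41822189  0.05700206] [ 0.50716549 -0.41672469  0.05      ]
side spatula 0.75 [367.6, 315.1] [ 0.58555063 -0.42269407  0.00685752] [ 0.58546529 -0.42272164  0.007     ]
top spatula_handle 0.75 [383.9, 195.0] [ 0.5737375  -0.43559091  0.00550705] [ 0.56755929 -0.42054567  0.05      ]
top spatula 0.51 [380.2, 194.8] [ 0.574808   -0.42407323  0.00322745] [ 0.57428193 -0.42283369  0.007     ]
```

arm_command --rows '[-3.5,0,-0.4,0,0,0,0,-7,0,-0.8,0,0,0,0,-7,0.5,-0.8,0,0,0,0,-7,2.5,-0.8,0,0,0,0,-7,4.5,-0.8,0,0,0,0,-7,4.6,-0.8,0,0,0,0,-7,4.6,-0.8,0,0,0,-1,-7,4.6,-0.8,0,0,0,-1,-7,4.6,-0.8,0,0,0,-1,-7,4.6,-0.8,0,0,0,-1]' --force 60

```text
time: 15.4
ee_pos: [0.4873, -0.4162, 0.1031]
tcp_rot: [-90.1, 0.1, 83.0]
wrist_force: [-0.4, -1.0, -1.3]
opening: 0.0167
```

```bash
python3 g.py 0.4854 -.4162 0.103 83; python3 - <<'E'
from h import *
for c,off,sz,k in(("side",(260,200),(160,170),4.5),):
    d=cam(c)
    im=cv2.resize(d["pixels"][off[1]:off[1]+sz[1],off[0]:off[0]+sz[0]],None,fx=k,fy=k,interpolation=cv2.INTER_CUBIC)
    cv2.imwrite(f"pics/w3_{c}.png",im[170:])
E
```

```text
shift [-0.02  0.01  0.18] rot [ 0.1  0.  -0.1] n 1 | t 15.4 q [-41.  18.   3.  75.  -0. -34.] [ 0.4873 -0.4162  0.1031] [-90.1   0.1  83. ] F [-0.4 -1.  -1.3] op 0.0167
```

View pics/w3_side.png

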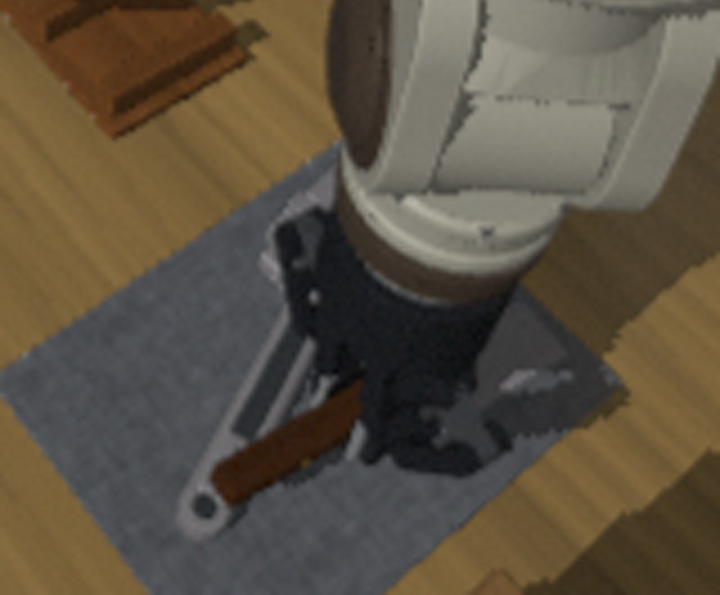

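```bash
python3 g.py 0.484 -.446 0.110 89
```

```text
shift [-3.   -0.71 -0.05] rot [ 0.1 -6.  -0.1] n 1 | t 15.45 q [-41.  18.   3.  75.   0. -34.] [ 0.4872 -0.4162  0.1029] [-90.1   0.   83. ] F [-0.1  0.7 -1.2] op 0.0168
```

arm_command --rows '[0,-0.8,0,0,0,0,-1,-1,-0.8,0,0,-3,0,-1,-2,-0.8,0,0,-6,0,-1,-3,-0.8,0,0,-6,0,-1,-3,-0.8,0,0,-6,0,-1,-3,-0.4,0,0,-6,0,-1,-3,-0.1,0,0,-6,0,-1,-3,0,0,0,-6,0,-1,-3,0,0,0,-6,0,-1]'

```text
time: 16.2
ee_pos: [0.4832, -0.4457, 0.1025]
tcp_rot: [-90.0, 0.0, 89.0]
wrist_force: [-2.0, 0.1, 5.6]
opening: 0.0171
```

arm_command --rows '[0,0,0,0,0,0,0,0,0,0,0,0,0,0,0,0,0,0,0,0,0,0,-4,0,0,0,0,0,2,-8,0,0,0,0,0,5,-8,-2,0,-10,0,0,8,-8,-3,0,-20,0,0,8,-8,-3,0,-21,0,0,8,-8,-3,0,-21,0,0,8,-8,-3,0,-21,0,0]'

```text
time: 17.03
ee_pos: [0.5145, -0.3662, 0.1816]
tcp_rot: [-90.0, -0.0, 109.8]
wrist_force: [-0.3, -0.2, 0.3]
opening: 0.0426
```

```bash
python3 g.py 0.509 -.364 0.08 110.5; python3 - <<'E'
from h import *
for c,off,sz,k in(("side",(260,200),(160,170),4.5),("top",(335,165),(60,90),6.6)):
    d=cam(c)
    im=cv2.resize(d["pixels"][off[1]:off[1]+sz[1],off[0]:off[0]+sz[0]],None,fx=k,fy=k,interpolation=cv2.INTER_CUBIC)
    cv2.imwrite(f"pics/w4_{c}.png",im[-600:])
E
```

```text
shift [ 0.39 10.16  0.44] rot [-0.  -0.7  0. ] n 3 | t 17.03 q [-35.  15.   9.  83.  -0. -55.] [ 0.5145 -0.3662  0.1816] [-90.   -0.  109.8] F [-0.3 -0.2  0.3] op 0.0426
```

View pics/w4_side.png

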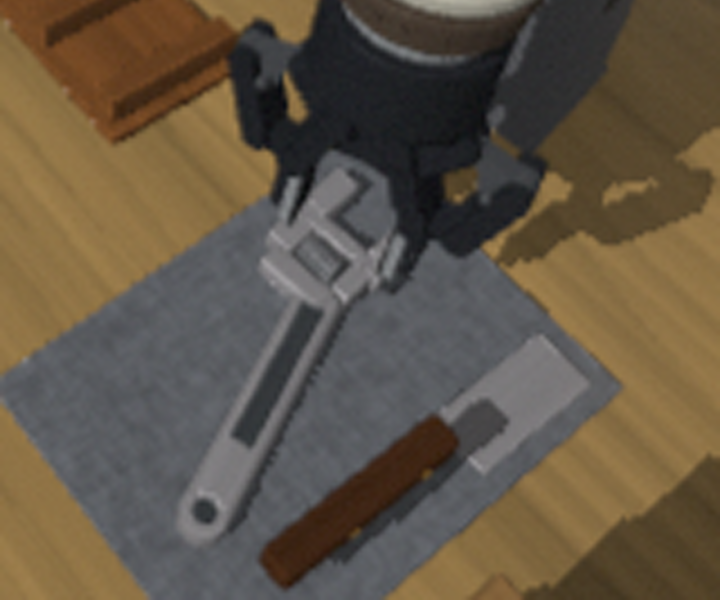

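View pics/w4_top.png

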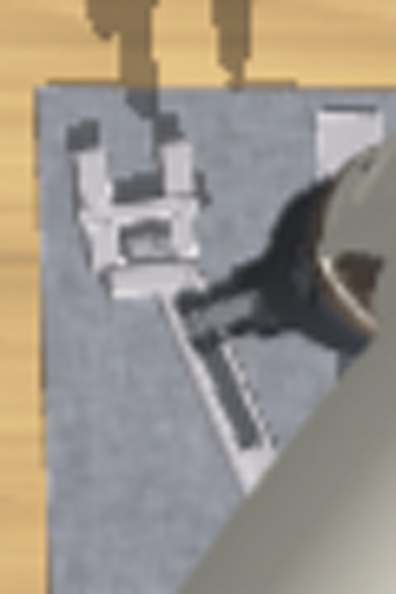

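arm_command --rows '[0.4,3,0.45,0,-0.7,0,0,0.4,6,0.45,0,-0.7,0,0,0.4,9,0.45,0,-0.7,0,0,0.4,10,0.45,0,-0.7,0,0,0.4,10.3,0.45,0,-0.7,0,0,0.4,10.3,0.45,0,-0.7,0,0,0.4,10.3,0.45,0,-0.7,0,-1,0.4,10.3,0.45,0,-0.7,0,-1,0.4,10.3,0.45,0,-0.7,0,-1,0.4,10.3,0.45,0,-0.7,0,-1,0.4,10.3,0.45,0,-0.7,0,-1]' --force 20

```text
time: 18.05
ee_pos: [0.5096, -0.3649, 0.081]
tcp_rot: [-90.1, 0.2, 110.7]
wrist_force: [-1.4, 0.1, 6.3]
opening: 0.0235
```

arm_command --rows '[0,0,0,0,0,0,-1,0,0,0,0,0,0,-1,0,0,0,0,0,0,-1]' --force 60

```text
time: 18.3
ee_pos: [0.5097, -0.3649, 0.0812]
tcp_rot: [-90.1, 0.2, 110.7]
wrist_force: [-2.1, -1.4, 6.6]
opening: 0.022
```

arm_command --rows '[0,0,0,0,0,0,-1,0,0,0,0,0,0,-1,0,0,0,0,0,0,-1]' --force 100

```text
time: 18.55
ee_pos: [0.5098, -0.3649, 0.0814]
tcp_rot: [-90.1, 0.2, 110.7]
wrist_force: [-0.8, -0.1, 9.1]
opening: 0.0207
```

arm_command --rows '[0,0,0,0,0,0,0,0,0,0,0,0,0,0,0,-3,0,0,0,0,0,0,-5,0,0,0,0,-1,0.8,-5,-3,0,7,0,-1,0.8,-4,-5.2,0,15,0,-1,0.8,-3,-5.2,0,15.2,0,-1,0.8,-3,-5.2,0,15.2,0,-1,0.8,-3,-5.2,0,15.2,0,-1]' --force 40

```text
time: 19.3
ee_pos: [0.554, -0.338, 0.1078]
tcp_rot: [-89.9, -0.1, 95.7]
wrist_force: [-0.5, -0.1, 0.2]
opening: 0.0001
```

```bash
python3 g.py 0.552 -0.339 0.097 95.5
```

```text
shift [-0.08  1.08  0.2 ] rot [-0.1  0.2  0.1] n 1 | t 19.3 q [-31.  19.   5.  76.  -0. -37.] [ 0.554  -0.338   0.1078] [-89.9  -0.1  95.7] F [-0.5 -0.1  0.2] op 0.0001
```

arm_command --rows '[-0.1,0.6,0.2,0,0,0,-1,-0.1,1.1,0.2,0,0,0,-1,-0.1,1.3,0.2,0,0,0,-1,-0.1,1.45,0.2,0,0,0,-1,-0.1,1.45,0.2,0,0,0,-1]'

```text
time: 19.72
ee_pos: [0.5522, -0.3398, 0.0951]
tcp_rot: [-90.0, 0.0, 95.5]
wrist_force: [-2.5, 0.7, 5.4]
opening: -0.0
```

arm_command --rows '[0,0.08,0,0,0,0,-1,0,0.08,0,0,0,0,-1,0,0.08,0.2,0,0,0,-1,0,0.08,0.4,0,0,0,-1,0,0.08,0.65,0,0,0,-1,0,0.08,0.65,0,0,0,-1,0,0.08,0.65,0,0,0,-1]'

```text
time: 20.3
ee_pos: [0.5469, -0.3406, 0.095]
tcp_rot: [-90.2, 0.1, 95.5]
wrist_force: [1.0, 0.7, 6.1]
opening: -0.0001
```

arm_command --rows '[0,-3,0,0,0,0,1,0,-3,-3,0,0,0,1,0,-3,-4.1,0,0,0,1,0,-3,-4.1,0,0,0,1,0,-3,-4.1,0,0,0,1,0,-1,-4.1,0,0,0,1,0,1,-4.1,0,0,0,1,0,1.6,-4.1,0,0,0,-1,0,1.6,-4.1,0,0,0,-1,0,1.6,-4.1,0,0,0,-1,0,1.6,-4.1,0,0,0,-1,0,1.6,-4.1,0,0,0,-1]' --force 20

```text
time: 21.3
ee_pos: [0.5871, -0.3364, 0.0784]
tcp_rot: [-90.0, 0.0, 95.5]
wrist_force: [-0.9, -0.4, -2.6]
opening: 0.0571
```

arm_command --rows '[0,0,0,0,0,0,-1,0,0,0,0,0,0,-1]' --force 20

```text
time: 21.47
ee_pos: [0.5872, -0.3362, 0.0779]
tcp_rot: [-90.0, 0.0, 95.5]
wrist_force: [-0.8, -0.3, -2.5]
opening: 0.0567
```

arm_command --rows '[0,0,0,0,0,0,1,0,0,0,0,0,0,1,0,0,0,0,0,0,1,0,-4.5,0,0,0,0,1,0,-4.5,0,0,0,0,1,0,-4.5,0,0,0,0,-1,0,-4.5,3,0,0,0,-1,0,-3,3.2,0,0,0,-1,0,-3,3.2,0,0,0,-1,0,-2.5,3.2,0,0,0,-1,0,-2.5,3.2,0,0,0,-1]' --force 40

```text
time: 22.38
ee_pos: [0.5554, -0.339, 0.1017]
tcp_rot: [-90.0, -0.0, 95.5]
wrist_force: [1.0, 0.7, 0.2]
opening: 0.0124
```

```bash
python3 g.py 0.554 -0.339 0.094 95.5
```

```text
shift [0.02 0.77 0.14] rot [-0.  0.  0.] n 1 | t 22.38 q [-31.  19.   5.  75.   0. -37.] [ 0.5554 -0.339   0.1017] [-90.   -0.   95.5] F [1.  0.7 0.2] op 0.0124
```

arm_command --rows '[0,0,0,0,0,0,-1,0,0,0,0,0,0,-1,0,0.3,0,0,0,0,-1,0,0.7,0,0,0,0,-1,0,0.85,0,0,0,0,-1,0,0.9,0,0,0,0,-1,0,0.9,0,0,0,0,-1]'

```text
time: 22.97
ee_pos: [0.5557, -0.3393, 0.0949]
tcp_rot: [-90.1, 0.1, 95.5]
wrist_force: [-1.5, 1.4, 10.6]
opening: -0.0001
```

arm_command --rows '[0,0.05,0,0,0,0,-1,0,0.05,0.3,0,0,0,-1,0,0.05,0.6,0,0,0,-1,0,0.05,0.8,0,0,0,-1,0,0.05,0.8,0,0,0,-1]'

```text
time: 23.38
ee_pos: [0.5486, -0.3401, 0.0949]
tcp_rot: [-90.2, 0.1, 95.6]
wrist_force: [2.0, 1.5, 10.3]
opening: 0.0
```

arm_command --rows '[0,-3,0,0,0,0,1,0,-3,-3,0,0,0,1,0,-3,-4.1,0,0,0,1,0,-3,-4.1,0,0,0,1,0,-3,-4.1,0,0,0,1,0,-1,-4.1,0,0,0,1,0,1,-4.1,0,0,0,1,0,1.6,-4.1,0,0,0,-1,0,1.6,-4.1,0,0,0,-1,0,1.6,-4.1,0,0,0,-1,0,1.6,-4.1,0,0,0,-1,0,1.6,-4.1,0,0,0,-1]' --force 20

```text
time: 24.38
ee_pos: [0.5882, -0.3363, 0.0779]
tcp_rot: [-90.0, 0.0, 95.5]
wrist_force: [-0.1, 0.7, -3.2]
opening: 0.0561
```

arm_command --rows '[0,0,0,0,0,0,-1,0,0,0,0,0,0,-1]' --force 20

```text
time: 24.55
ee_pos: [0.5882, -0.3362, 0.0775]
tcp_rot: [-90.0, 0.0, 95.5]
wrist_force: [-0.8, -0.3, -2.8]
opening: 0.0559
```

arm_command --rows '[0,0,0,0,0,0,1,0,0,0,0,0,0,1,0,-3,0,0,0,0,1,0,-6,0,0,0,0,0,0,-6,3,0,-5,0,0,0,-6,7,0,-12,0,0,-2,-6,8.1,0,-15,0,0,-2,-6,8.1,0,-15,0,0,-2,-6,8.1,0,-15,0,0]' --force 20

```text
time: 25.3
ee_pos: [0.5091, -0.3646, 0.1378]
tcp_rot: [-90.1, 0.1, 110.4]
wrist_force: [0.2, -0.2, 0.8]
opening: 0.0426
```

```bash
python3 g.py 0.5095 -.3648 0.078 110.5
```

```text
shift [-0.02  5.98 -0.02] rot [ 0.1 -0.1 -0.1] n 2 | t 25.3 q [-36.  15.   3.  78.   0. -56.] [ 0.5091 -0.3646  0.1378] [-9.010e+01  1.000e-01  1.104e+02] F [ 0.2 -0.2  0.8] op 0.0426
```

arm_command --rows '[0,3,0,0,0,0,0,0,5,0,0,0,0,0,0,5.9,0,0,0,0,0,0,5.9,0,0,0,0,0,0,5.9,0,0,0,0,-1,0,5.9,0,0,0,0,-1,0,5.9,0,0,0,0,-1,0,5.9,0,0,0,0,-1,0,5.9,0,0,0,0,-1,0,5.9,0,0,0,0,-1]' --force 100

```text
time: 26.13
ee_pos: [0.5102, -0.3639, 0.0795]
tcp_rot: [-90.1, 0.1, 110.5]
wrist_force: [0.7, 2.5, 6.2]
opening: 0.0211
```

arm_command --rows '[0,-2,0,0,0,0,-1,0,-4,0,0,0,0,-1,0,-7,0,0,0,0,-1,0,-10,0,0,0,0,-1,0,-10,0,0,0,0,-1,0,-10,0,0,0,0,-1]' --force 100

```text
time: 26.63
ee_pos: [0.5099, -0.3642, 0.1795]
tcp_rot: [-90.1, 0.1, 110.5]
wrist_force: [0.3, -0.1, -4.7]
opening: 0.0211
```

```bash
cat > crop.py <<'E'
import sys
from fit import *
# crop.py tag cam u v w h
a=sys.argv; 
d=cam(a[2]);u,v,w,h=map(int,a[3:7]);k=min(780/w,590/h)
im=cv2.resize(d["pixels"][v:v+h,u:u+w],None,fx=k,fy=k,interpolation=cv2.INTER_CUBIC)
for s in a[7:]:
    x=list(map(float,s.split(",")));p=proj(d,np.array(x[:3]));q=((p-[u,v])+.5)*k
    cv2.circle(im,tuple(np.round(q).astype(int)),2,(0,0,255),-1)
cv2.imwrite(f"pics/{a[1]}_{a[2]}.png",im);print("k",k,sensors.get_obs()["ee_pos"].round(4),sensors.get_obs()["time"])
E
python3 crop.py a side 255 200 130 110; python3 crop.py b side 175 130 90 80 .525,.0753,.074; python3 crop.py b top 155 170 95 65 .525,.0753,.074
```

```text
k 5.363636363636363 [ 0.5093 -0.3637  0.1775] 26.6833
k 7.375 [ 0.509  -0.3635  0.1764] 26.7333
k 8.210526315789474 [ 0.5088 -0.3634  0.1759] 26.7833
```

View pics/a_side.png

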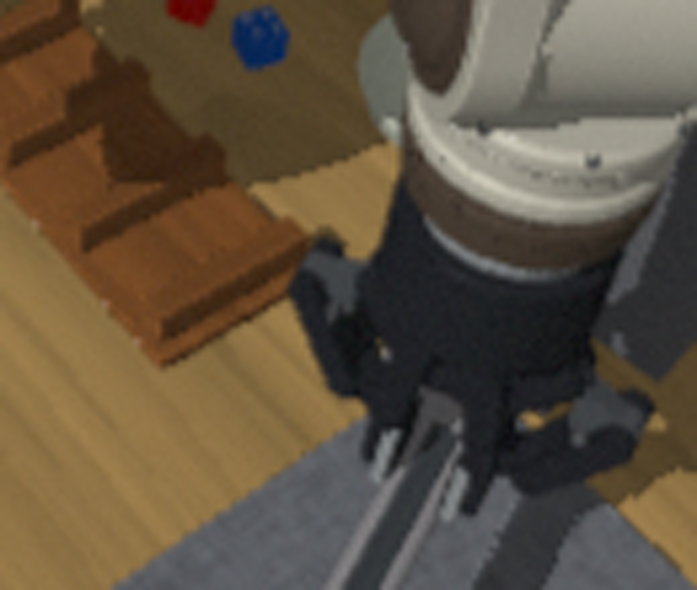

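View pics/b_side.png

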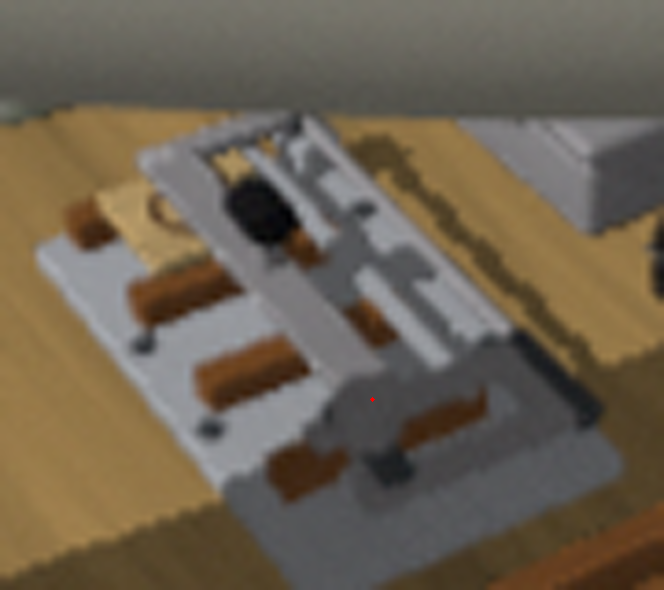

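View pics/b_top.png

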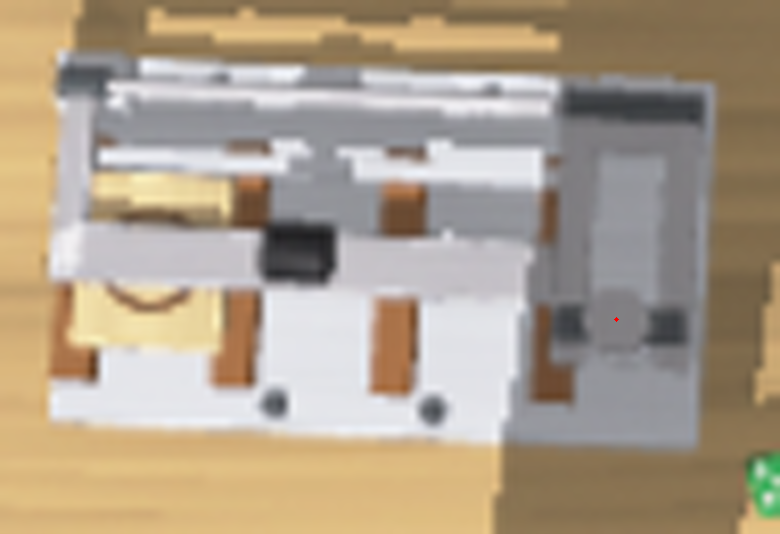

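```bash
python3 g.py .411 .1243 0.18 72.1
```

```text
shift [49.1  -0.3  -7.94] rot [-0.1 38.4  0.1] n 12 | t 26.78 q [-36.  15.   7.  82.  -0. -56.] [ 0.5088 -0.3634  0.1759] [-8.990e+01 -1.000e-01  1.105e+02] F [-1.3 -0.  -4.6] op 0.021
```

arm_command --rows '[1.5,0,-0.2,0,1,0,-1,4,0,-0.7,0,3,0,-1,7.5,0,-1.2,0,6,0,-1,11,0,-1.8,0,9,0,-1,14.5,0,-2.4,0,12,0,-1,18,0,-3,0,15,0,-1,21.5,0,-3.5,0,18,0,-1,25,0,-4,0,21,0,-1,28.5,0,-4.6,0,24,0,-1,32,0,-5.2,0,27,0,-1,35.5,0,-5.8,0,29,0,-1,39,0,-6.4,0,32,0,-1]' --force 100

```text
time: 27.78
ee_pos: [0.4312, 0.0253, 0.1765]
tcp_rot: [-89.9, 0.0, 78.4]
wrist_force: [0.3, -0.1, -3.6]
opening: 0.0211
```

```bash
python3 g.py .411 .1243 0.18 72.1
```

```text
shift [ 9.29 -0.34  3.97] rot [-0.1  6.3 -0. ] n 3 | t 27.78 q [  3. -12. -20.  82.   0.  15.] [0.4312 0.0253 0.1765] [-89.9   0.   78.4] F [ 0.3 -0.1 -3.6] op 0.0211
```

arm_command --rows '[3,0,1,0,2,0,-1,6,0,2.5,0,4,0,-1,8.5,0,3.5,0,6,0,-1,9,-0.2,3.9,0,6.3,0,-1,9,-0.2,3.9,0,6.3,0,-1,9,-0.2,3.9,0,6.3,0,-1,9,-0.2,3.9,0,6.3,0,-1]' --force 100

```text
time: 28.37
ee_pos: [0.4122, 0.1191, 0.1793]
tcp_rot: [-90.0, 0.1, 72.2]
wrist_force: [-1.2, -0.5, -4.4]
opening: 0.0211
```

```bash
python3 g.py .411 .1243 0.1335 72.1; python3 crop.py c side 165 120 110 90 .525,.0753,.074 .487,.0997,.115
```

```text
shift [0.46 4.58 0.27] rot [-0.   0.1 -0.1] n 2 | t 28.37 q [ 16. -12. -20.  82.  -0.  34.] [0.4122 0.1191 0.1793] [-90.    0.1  72.2] F [-1.2 -0.5 -4.4] op 0.0211
k 6.555555555555555 [0.4123 0.119  0.1794] 28.4167
```

View pics/c_side.png

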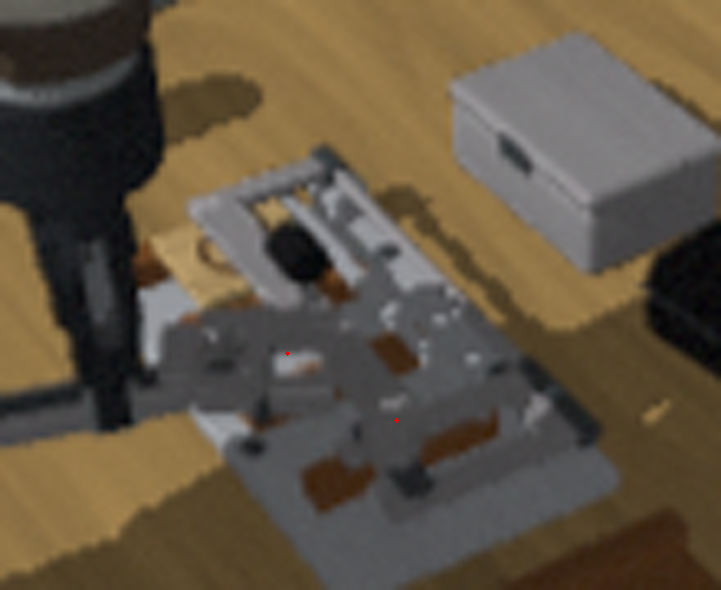

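arm_command --rows '[0.4,1.5,0.25,0,0,0,-1,0.45,3,0.27,0,0,0,-1,0.45,4.3,0.27,0,0,0,-1,0.45,4.55,0.27,0,0,0,-1,0.45,4.55,0.27,0,0,0,-1,0.45,4.55,0.27,0,0,0,-1]' --force 100

```text
time: 28.92
ee_pos: [0.4114, 0.1245, 0.135]
tcp_rot: [-90.0, -0.0, 72.2]
wrist_force: [0.3, 0.1, -4.6]
opening: 0.0211
```

```bash
python3 g.py .4489 .0999 0.1335 72.1; python3 crop.py d side 165 120 110 90; python3 crop.py d top 155 170 95 65
```

```text
shift [-1.19  0.15 -4.33] rot [0.  0.1 0. ] n 2 | t 28.92 q [ 17. -12. -24.  77.  -0.  35.] [0.4114 0.1245 0.135 ] [-90.   -0.   72.2] F [ 0.3  0.1 -4.6] op 0.0211
k 6.555555555555555 [0.4116 0.1247 0.1353] 28.9667
k 8.210526315789474 [0.4116 0.1248 0.1354] 29.0167
```

View pics/d_side.png

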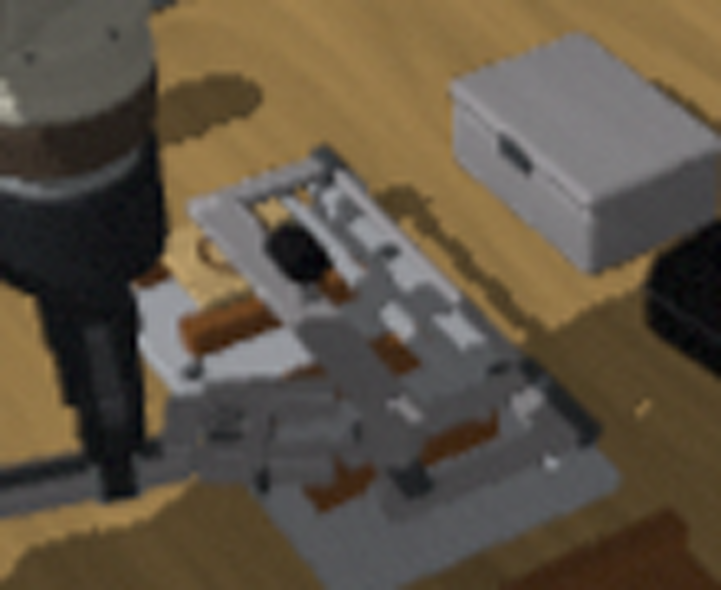

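View pics/d_top.png

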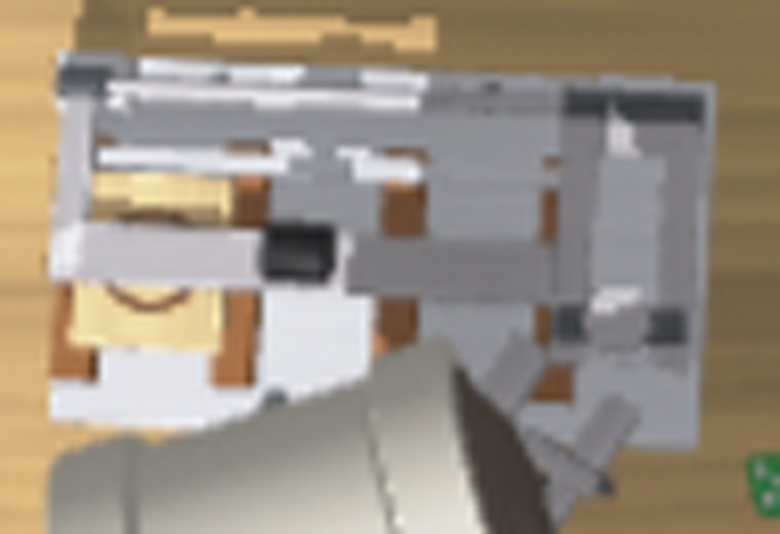

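arm_command --rows '[-0.15,0.2,-0.5,0,0,0,-1,-0.3,0.2,-1.1,0,0,0,-1,-0.45,0.2,-1.7,0,0,0,-1,-0.6,0.2,-2.3,0,0,0,-1,-0.77,0.2,-2.9,0,0,0,-1,-0.9,0.2,-3.4,0,0,0,-1,-0.9,0.2,-3.4,0,0,0,-1]' --force 100

```text
time: 29.6
ee_pos: [0.4416, 0.1055, 0.1324]
tcp_rot: [-90.0, 0.0, 72.2]
wrist_force: [-0.2, -0.2, -5.4]
opening: 0.0209
```

```bash
python3 g.py .4489 .0999 0.1335 72.1; python3 crop.py e side 165 120 110 90; python3 crop.py e top 155 170 95 65 .525,.0753,.074
```

```text
shift [-0.31 -0.11 -0.87] rot [ 0.   0.1 -0. ] n 1 | t 29.6 q [ 13.  -8. -22.  76.  -0.  31.] [0.4416 0.1055 0.1324] [-90.    0.   72.2] F [-0.2 -0.2 -5.4] op 0.0209
k 6.555555555555555 [0.4411 0.1057 0.1324] 29.65
k 8.210526315789474 [0.4408 0.1059 0.1324] 29.7
```

View pics/e_side.png

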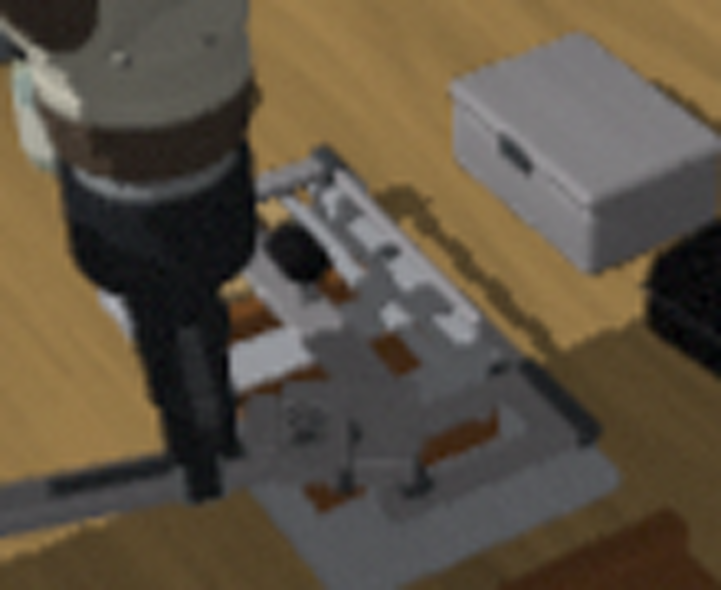

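View pics/e_top.png

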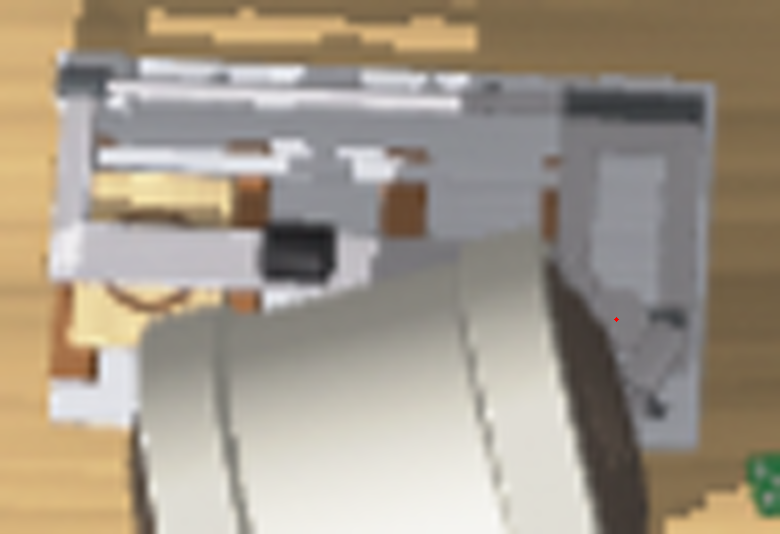

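arm_command --rows '[-0.1,0,-0.3,0,0,0,-1,-0.17,0,-0.6,0,0,0,-1,-0.25,0,-0.85,0,0,0,-1,-0.25,0,-0.85,0,0,0,-1]'

```text
time: 30.03
ee_pos: [0.4459, 0.1019, 0.1317]
tcp_rot: [-89.6, -0.1, 72.3]
wrist_force: [-13.9, 7.9, 0.1]
opening: 0.0206
```

arm_command --rows '[-0.05,0,-0.2,0,0,0,-1,-0.05,0,-0.2,0,0,0,-1]'

```text
time: 30.2
ee_pos: [0.4463, 0.1014, 0.1314]
tcp_rot: [-89.4, -0.1, 72.4]
wrist_force: [-21.9, 12.6, 2.4]
opening: 0.0212
```

```bash
python3 g.py .4489 .0999 0.1335 72.1
```

```text
shift [-0.07 -0.21 -0.29] rot [-0.6  0.3  0.1] n 1 | t 30.2 q [ 13.  -7. -21.  77.   0.  30.] [0.4463 0.1014 0.1314] [-89.4  -0.1  72.4] F [-21.9  12.6   2.4] op 0.0212
```

arm_command --rows '[0.06,0,0.22,0,0,0,-1,0.06,-0.05,0.22,0,0,0,-1,0.06,-0.05,0.22,0,0,0,-1]'

```text
time: 30.45
ee_pos: [0.4459, 0.1021, 0.1324]
tcp_rot: [-89.7, -0.0, 72.3]
wrist_force: [-10.8, 8.6, -2.8]
opening: 0.021
```

```bash
python3 g.py .4463 .1014 0.1335 72.1; python3 - <<'E'
import numpy as np
r=8.25
for k in range(1,13):
    a=np.radians(4.2*k); print([round(x,2) for x in (-r*np.sin(a),-r+r*np.cos(a),-4.2*k)])
E
```

```text
shift [-0.06 -0.11 -0.06] rot [-0.3  0.2  0. ] n 1 | t 30.45 q [ 13.  -7. -21.  77.   0.  30.] [0.4459 0.1021 0.1324] [-89.7  -0.   72.3] F [-10.8   8.6  -2.8] op 0.021
[np.float64(-0.6), np.float64(-0.02), -4.2]
[np.float64(-1.21), np.float64(-0.09), -8.4]
[np.float64(-1.8), np.float64(-0.2), -12.6]
[np.float64(-2.38), np.float64(-0.35), -16.8]
[np.float64(-2.96), np.float64(-0.55), -21.0]
[np.float64(-3.51), np.float64(-0.79), -25.2]
[np.float64(-4.05), np.float64(-1.06), -29.4]
[np.float64(-4.57), np.float64(-1.38), -33.6]
[np.float64(-5.06), np.float64(-1.73), -37.8]
[np.float64(-5.52), np.float64(-2.12), -42.0]
[np.float64(-5.95), np.float64(-2.54), -46.2]
[np.float64(-6.36), np.float64(-2.99), -50.4]
```

arm_command --rows '[0,0,0.1,0,0,0,-1,-0.6,0,0.08,0,-4.2,0,-1,-1.2,0,0,0,-8.4,0,-1,-1.8,0,-0.1,0,-12.6,0,-1,-2.4,0,-0.25,0,-16.8,0,-1,-2.95,0,-0.45,0,-21,0,-1,-3.5,0,-0.7,0,-25.2,0,-1]'

```text
time: 31.03
ee_pos: [0.4423, 0.0657, 0.1323]
tcp_rot: [-89.8, -0.1, 97.7]
wrist_force: [-7.7, 2.0, -4.8]
opening: 0.0214
```

```bash
python3 g.py .4463 .1014 0.1335 72.1; python3 crop.py f side 165 120 110 90
```

```text
shift [ 3.48 -0.12 -0.87] rot [-0.2 25.6  0. ] n 4 | t 31.03 q [  8.  -9. -22.  77.   0.   1.] [0.4423 0.0657 0.1323] [-89.8  -0.1  97.7] F [-7.7  2.  -4.8] op 0.0214
k 6.555555555555555 [0.4424 0.065  0.1323] 31.0833
```

View pics/f_side.png

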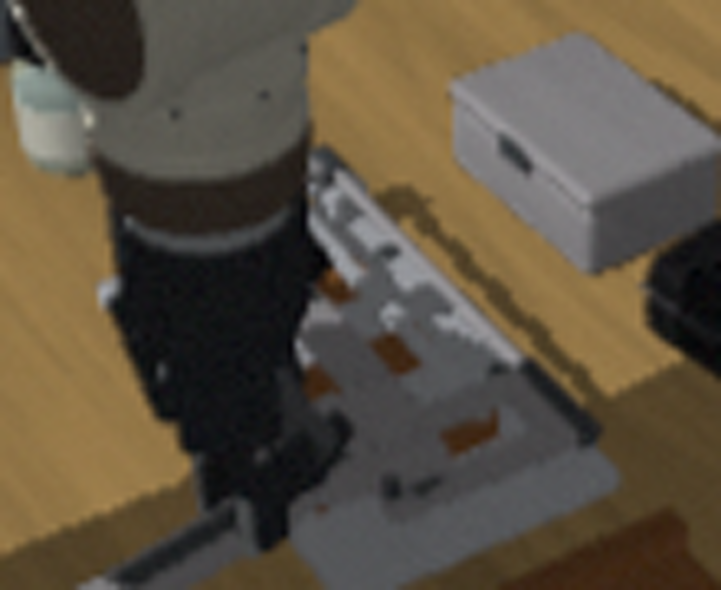

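arm_command --rows '[-0.6,0,0,0,-4.2,0,-1,-1.2,0,-0.06,0,-8.4,0,-1,-1.8,0,-0.16,0,-12.6,0,-1,-2.4,0,-0.32,0,-16.8,0,-1,-2.95,0,-0.52,0,-21,0,-1,-3.5,0,-0.76,0,-25.2,0,-1,-4.05,0,-1.05,0,-29.4,0,-1,-4.55,0,-1.36,0,-33.6,0,-1,-5.05,0,-1.7,0,-37.8,0,-1,-5.5,0,-2.1,0,-42,0,-1,-5.95,0,-2.5,0,-46.2,0,-1,-6.35,0,-2.95,0,-50.4,0,-1]'

```text
time: 32.08
ee_pos: [0.4804, 0.0062, 0.1324]
tcp_rot: [-89.9, -0.1, 148.1]
wrist_force: [-4.8, -0.8, -5.1]
opening: 0.021
```

```bash
python3 g.py .4463 .1014 0.1335 72.1; python3 - <<'E'
from h import *
print(sensors.get_obs()["torque"])
E
```

```text
shift [ 7.93 -0.11 -6.27] rot [-0.2 76.   0. ] n 11 | t 32.08 q [  1.  -4. -18.  76.  -0. -57.] [0.4804 0.0062 0.1324] [-8.990e+01 -1.000e-01  1.481e+02] F [-4.8 -0.8 -5.1] op 0.021
[-0.13181888  1.00433253  0.15615818]
```

arm_command --rows '[-0.57,0,0,0,-4,0,-1,-1.15,0,-0.06,0,-8,0,-1,-1.7,0,-0.16,0,-12,0,-1,-2.2,0,-0.28,0,-15.5,0,-1,-2.6,0,-0.4,0,-18.5,0,-1,-2.6,0,-0.4,0,-18.5,0,-1]'

```text
time: 32.58
ee_pos: [0.5051, -0.0042, 0.1323]
tcp_rot: [-89.9, -0.1, 166.5]
wrist_force: [-5.4, -2.3, -4.6]
opening: 0.0209
```

```bash
python3 g.py .4463 .1014 0.1335 72.1; python3 crop.py g side 165 120 110 90; python3 crop.py g top 155 170 95 65
```

```text
shift [ 8.18 -0.11 -8.89] rot [-0.2 94.4  0. ] n 14 | t 32.58 q [ -0.  -1. -15.  76.  -0. -77.] [ 0.5051 -0.0042  0.1323] [-8.990e+01 -1.000e-01  1.665e+02] F [-5.4 -2.3 -4.6] op 0.0209
k 6.555555555555555 [ 0.5048 -0.0041  0.1323] 32.6333
k 8.210526315789474 [ 0.5047 -0.0041  0.1324] 32.6833
```

View pics/g_side.png

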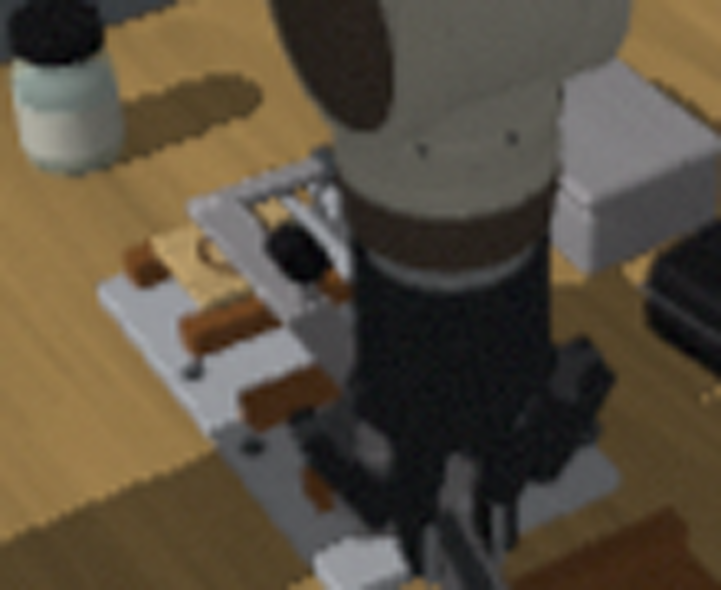

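View pics/g_top.png

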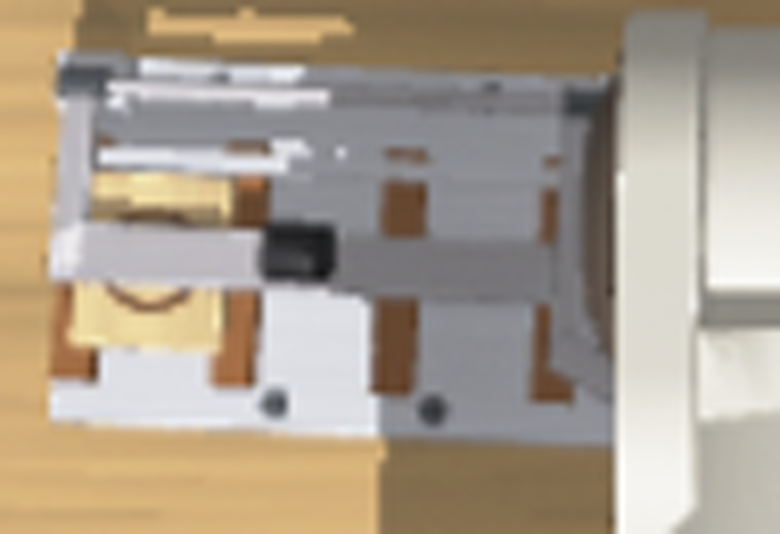

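arm_command --rows '[-0.5,0,0,0,-3.5,0,-1,-0.7,0,-0.02,0,-5,0,-1,-0.7,0,-0.02,0,-5,0,-1]'

```text
time: 32.93
ee_pos: [0.5118, -0.0055, 0.1325]
tcp_rot: [-89.9, -0.1, 171.3]
wrist_force: [-4.6, -2.0, -5.6]
opening: 0.0211
```

```bash
python3 g.py .4463 .1014 0.1335 72.1; python3 - <<'E'
from h import *
print(sensors.get_obs()["torque"])
E
```

```text
shift [ 8.09 -0.09 -9.58] rot [-0.1 99.2  0. ] n 14 | t 32.93 q [ -1.   0. -14.  76.  -0. -82.] [ 0.5118 -0.0055  0.1325] [-8.990e+01 -1.000e-01  1.713e+02] F [-4.6 -2.  -5.6] op 0.0211
[-0.62388096  1.00273409  0.2862384 ]
```

arm_command --rows '[0.4,0,0,0,3,0,-1,0.8,0,0,0,5.5,0,-1,1.0,0,0.6,0,5.5,0,-1,1.3,0,1.4,0,5.5,0,-1,1.6,0,2.4,0,5.5,0,-1,1.9,0,3.4,0,5.5,0,-1,2.2,0,4.5,0,5.5,0,-1,2.2,0,4.5,0,5.5,0,-1]'

```text
time: 33.6
ee_pos: [0.4832, -0.0486, 0.1333]
tcp_rot: [-90.0, 0.1, 165.7]
wrist_force: [-0.1, -0.5, -4.6]
opening: 0.021
```

```bash
python3 g.py .5 -.05 0.18 110; python3 crop.py i side 165 120 110 90; python3 crop.py i top 155 170 95 65
```

```text
shift [-1.66 -4.67 -0.27] rot [-0.  55.7 -0.1] n 8 | t 33.6 q [ -6.  -4. -18.  76.  -0. -81.] [ 0.4832 -0.0486  0.1333] [-9.000e+01  1.000e-01  1.657e+02] F [-0.1 -0.5 -4.6] op 0.021
k 6.555555555555555 [ 0.4836 -0.0479  0.1333] 33.65
k 8.210526315789474 [ 0.4838 -0.0474  0.1332] 33.7
```

View pics/i_side.png

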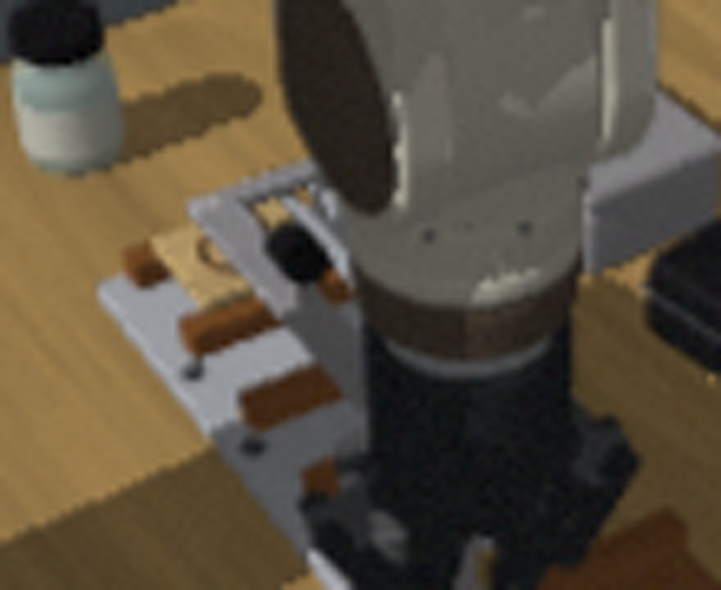

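View pics/i_top.png

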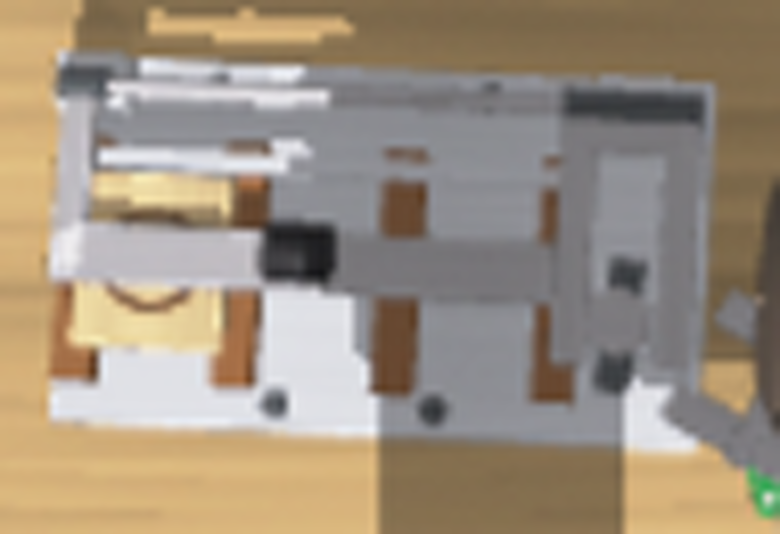

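```bash
python3 g.py .505 -.345 0.165 105
```

```text
shift [-9.39 -3.17 28.33] rot [ 0.  60.7 -0. ] n 9 | t 33.7 q [ -6.  -4. -17.  76.  -0. -81.] [ 0.4838 -0.0474  0.1332] [-9.000e+01  1.000e-01  1.657e+02] F [ 0.5  0.5 -3.8] op 0.0211
```

arm_command --rows '[0,-1.5,1,0,3,0,-1,-0.8,-3.2,3,0,8,0,-1,-1.6,-4,5.5,0,14,0,-1,-2.5,-4,8,0,20,0,-1,-3.4,-4,11,0,26,0,-1,-4.4,-4,14,0,32,0,-1,-5.3,-4,17,0,38,0,-1,-6.3,-4,20,0,44,0,-1,-7.3,-4,23,0,50,0,-1,-8.3,-4,26,0,56,0,-1,-9.2,-3.5,28,0,60.5,0,-1,-9.4,-3.2,28.3,0,60.7,0,-1]'

```text
time: 34.7
ee_pos: [0.5058, -0.3473, 0.1642]
tcp_rot: [-90.0, 0.1, 104.7]
wrist_force: [-0.3, 0.5, -4.3]
opening: 0.021
```

arm_command --rows '[0,0,0,0,0,0,-1,0,0,0,0,0,0,-1]'

```text
time: 34.87
ee_pos: [0.5055, -0.3434, 0.1644]
tcp_rot: [-90.0, -0.1, 105.2]
wrist_force: [-0.3, 0.3, -4.5]
opening: 0.0211
```

```bash
python3 g.py .505 -.345 0.0805 105;python3 crop.py j side 255 200 160 130; python3 crop.py j top 335 150 80 90
```

```text
shift [-0.15  8.39  0.09] rot [-0.   0.2  0.1] n 3 | t 34.87 q [-34.  13.   4.  81.   0. -49.] [ 0.5055 -0.3434  0.1644] [-9.000e+01 -1.000e-01  1.052e+02] F [-0.3  0.3 -4.5] op 0.0211
k 4.538461538461538 [ 0.5056 -0.343   0.1649] 34.9167
k 6.555555555555555 [ 0.5058 -0.3428  0.1652] 34.9667
```

View pics/j_side.png

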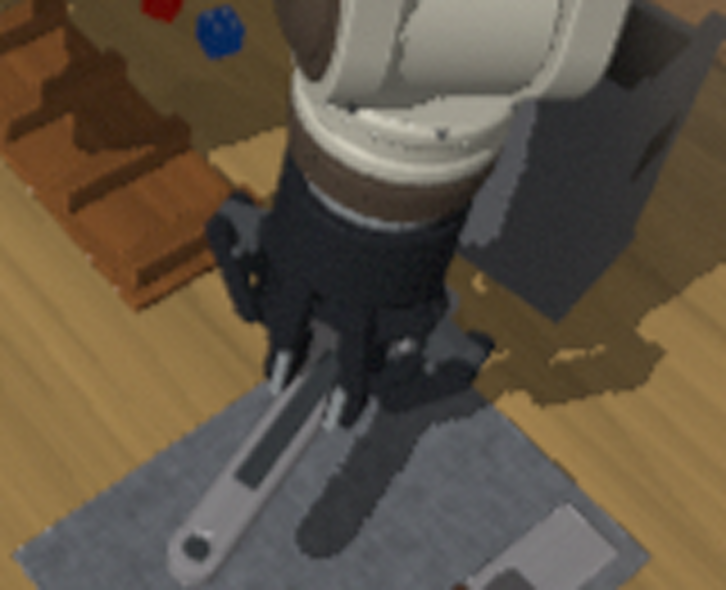

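arm_command --rows '[-0.1,3,0,0,0,0,-1,-0.15,5.5,0,0,0,0,-1,-0.15,7.3,0,0,0,0,-1,-0.15,8.1,0,0,0,0,-1,-0.15,8.35,0,0,0,0,-1,-0.15,8.35,0,0,0,0,-1]'

```text
time: 35.47
ee_pos: [0.5062, -0.3448, 0.0819]
tcp_rot: [-90.0, 0.0, 105.2]
wrist_force: [-0.4, -0.5, -4.4]
opening: 0.0208
```

arm_command --rows '[0,0.15,0,0,0,0,-1,0,0.25,0,0,0,0,-1,0,0.25,0,0,0,0,-1]'

```text
time: 35.72
ee_pos: [0.5064, -0.3455, 0.08]
tcp_rot: [-90.1, 0.1, 105.1]
wrist_force: [-0.7, -0.6, -5.0]
opening: 0.0212
```

arm_command --rows '[0,0.1,0,0,0,0,-1,0,0.15,0,0,0,0,-1,0,0.15,0,0,0,0,-1]'

```text
time: 35.97
ee_pos: [0.5064, -0.3456, 0.0795]
tcp_rot: [-90.1, 0.1, 105.1]
wrist_force: [-2.8, 2.6, 7.1]
opening: 0.0208
```

arm_command --rows '[0,0,0,0,0,0,0,0,0,0,0,0,0,0,0,0,0,0,0,0,0,0,-4,0,0,0,0,0,0,-8,0,0,0,0,0,3,-10,-2,0,2,0,0,7,-10,-3,0,4,0,0,11,-10,-4,0,6,0,0,15,-10,-5,0,8,0,0,19,-10,-6,0,10,0,0,23,-10,-7,0,12,0,0,27,-10,-8,0,14,0,1]' --force 40

```text
time: 36.97
ee_pos: [0.5125, -0.062, 0.1778]
tcp_rot: [-90.1, 0.0, 91.0]
wrist_force: [0.4, -0.4, -0.1]
opening: 0.0536
```

```bash
python3 - <<'E'
from h import *
d=cam("top");print(deproj(d,190.8,199.9,z=.081))
E
python3 g.py .551 .194 .17 87.1;python3 crop.py k side 255 200 160 130; python3 crop.py k top 335 150 80 90
```

```text
[0.55156237 0.19695625 0.081     ]
shift [24.95  0.86 -4.34] rot [0.  4.  0.2] n 7 | t 37.02 q [-6. -0. -9. 81.  0. -7.] [ 0.5123 -0.0563  0.1779] [-90.   -0.2  91.1] F [1.8 4.5 0.6] op 0.0602
k 4.538461538461538 [ 0.5127 -0.0591  0.178 ] 37.0667
k 6.555555555555555 [ 0.5129 -0.0612  0.1779] 37.1167
```

View pics/k_side.png

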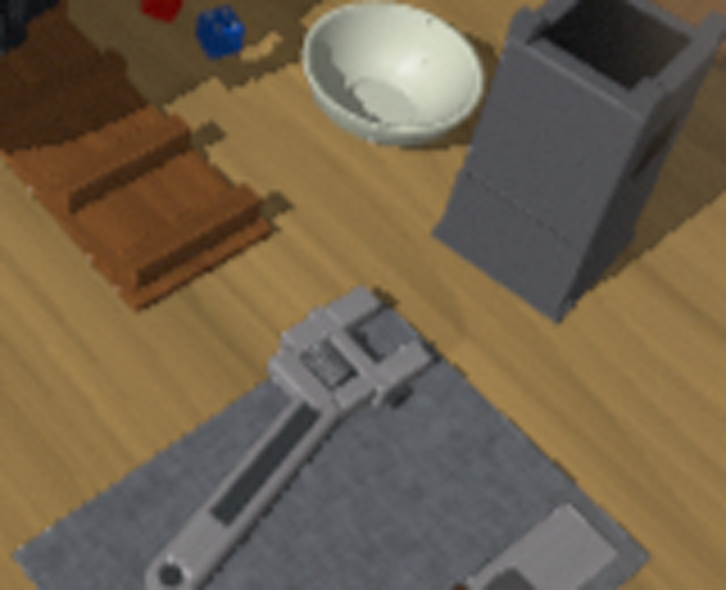

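View pics/k_top.png

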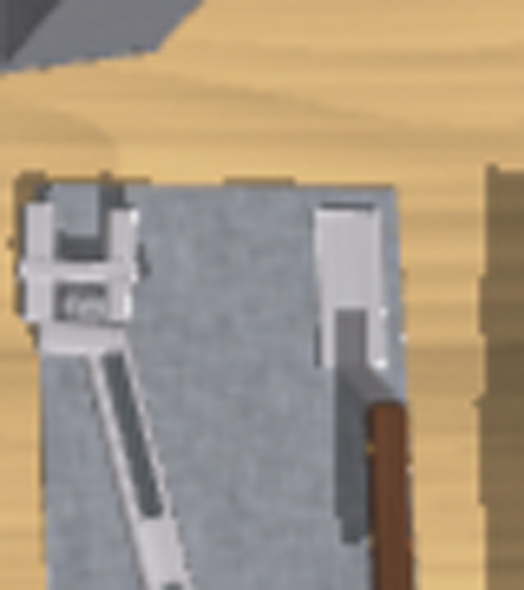

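arm_command --rows '[4,0.2,-0.7,0,1,0,1,8,0.4,-1.4,0,2,0,1,12,0.6,-2.1,0,3,0,1,16,0.8,-2.8,0,4,0,1,20,0.9,-3.5,0,4,0,1,24,0.9,-4.2,0,4,0,1,25.3,0.9,-4.3,0,4,0,1,25.3,0.9,-4.3,0,4,0,1,25.3,0.9,-4.3,0,4,0,1,25.3,0.9,-4.3,0,4,0,1]'

```text
time: 37.95
ee_pos: [0.551, 0.1886, 0.1684]
tcp_rot: [-90.0, 0.0, 87.1]
wrist_force: [0.2, -1.0, -0.1]
opening: 0.0856
```

```bash
python3 g.py .551 .196 .128 87.1;python3 - <<'E'
from h import *
d=cam("top")
for (u,v) in((81,235),(81,260)): print(deproj(d,u/6.5556+334.5,v/6.5556+149.5,z=.019))
print(models.spot_point("wrench","top"))
E
```

```text
shift [0.74 4.04 0.04] rot [-0. -0. -0.] n 1 | t 37.95 q [19.  9. -1. 81. -0. 22.] [0.551  0.1886 0.1684] [-90.    0.   87.1] F [ 0.2 -1.  -0.1] op 0.0856
[ 0.6049776  -0.31045249  0.019     ]
[ 0.59217339 -0.30988418  0.019     ]
[{'location': [344.8, 184.9], 'conf': 0.79}, {'location': [283.4, 197.6], 'conf': 0.35}]
```

arm_command --rows '[0.7,0.5,0,0,0,0,1,0.7,2,0,0,0,0,1,0.7,3.5,0,0,0,0,1,0.7,4,0,0,0,0,1,0.7,4,0,0,0,0,1,0.7,4,0,0,0,0,1]'

```text
time: 38.55
ee_pos: [0.5511, 0.1967, 0.1287]
tcp_rot: [-90.0, 0.0, 87.1]
wrist_force: [0.9, 0.8, 0.3]
opening: 0.0853
```

```bash
python3 g.py .551 .196 .128 87.1;python3 crop.py l side 165 100 110 90
```

```text
shift [-0.08  0.07  0.01] rot [-0. -0. -0.] n 1 | t 38.55 q [20. 10. -4. 76. -0. 23.] [0.5511 0.1967 0.1287] [-90.    0.   87.1] F [0.9 0.8 0.3] op 0.0853
k 6.555555555555555 [0.5514 0.1969 0.1292] 38.6
```

View pics/l_side.png

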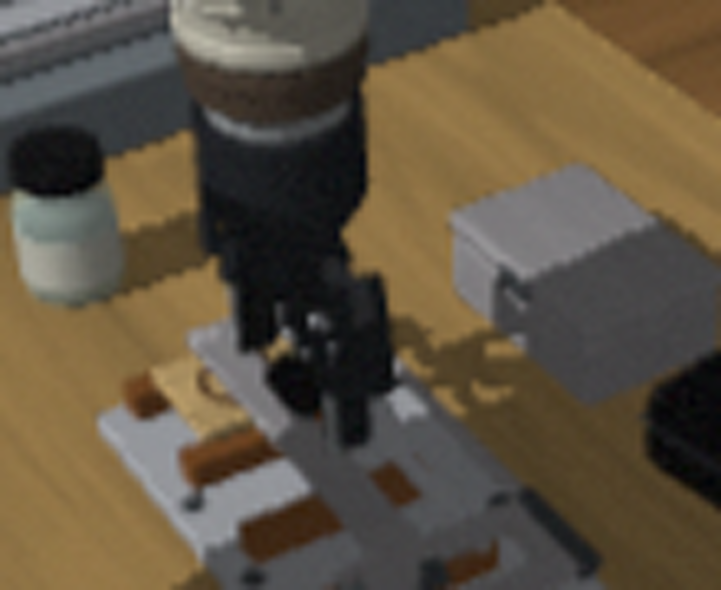

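arm_command --rows '[0,0,0,0,0,0,-1,0,0,0,0,0,0,-1,0,0,0,0,0,0,-1,0,0,0,0,0,0,-1,0,0,0,0,0,0,-1,0,0,0,0,0,0,-1]' --force 40

```text
time: 39.1
ee_pos: [0.5513, 0.1988, 0.1292]
tcp_rot: [-90.0, -0.2, 87.2]
wrist_force: [-1.3, 11.1, 1.9]
opening: 0.0255
```

```bash
python3 g.py .551 .196 .128 87.1; python3 - <<'E'
import numpy as np
for t in range(8,93,8):
    a=np.radians(153.43-t); print(t,round(-(5.8+7.6*np.cos(a)+1.0),2)," y",round(-(4.1+7.6*np.sin(a)-7.5),2))
E
```

```text
shift [-0.28  0.12  0.02] rot [0.  0.1 0.2] n 1 | t 39.1 q [20. 10. -4. 76.  0. 23.] [0.5513 0.1988 0.1292] [-90.   -0.2  87.2] F [-1.3 11.1  1.9] op 0.0255
8 -0.54  y -0.91
16 -1.2  y -1.74
24 -1.97  y -2.47
32 -2.84  y -3.08
40 -3.78  y -3.57
48 -4.78  y -3.93
56 -5.82  y -4.14
64 -6.88  y -4.2
72 -7.93  y -4.12
80 -8.97  y -3.88
88 -9.96  y -3.51
```

arm_command --rows '[0.3,-0.4,-0.2,0,0,0,-1,0.3,-0.9,-0.55,0,0,0,-1,0.3,-1.35,-0.85,0,0,0,-1,0.3,-1.75,-1.2,0,0,0,-1,0.3,-2.1,-1.55,0,0,0,-1,0.3,-2.5,-1.95,0,0,0,-1,0.3,-2.8,-2.4,0,0,0,-1,0.3,-3.1,-2.85,0,0,0,-1]'

```text
time: 39.77
ee_pos: [0.5793, 0.1979, 0.1591]
tcp_rot: [-89.8, 0.1, 87.1]
wrist_force: [-5.2, -4.1, -7.6]
opening: 0.0256
```

```bash
python3 g.py .551 .196 .128 87.1;python3 crop.py m side 165 100 110 90
```

```text
shift [-0.32  3.12  2.81] rot [-0.2  0.  -0.1] n 2 | t 39.77 q [19. 13.  3. 80. -0. 22.] [0.5793 0.1979 0.1591] [-89.8   0.1  87.1] F [-5.2 -4.1 -7.6] op 0.0256
k 6.555555555555555 [0.5802 0.1978 0.1597] 39.8167
```

View pics/m_side.png

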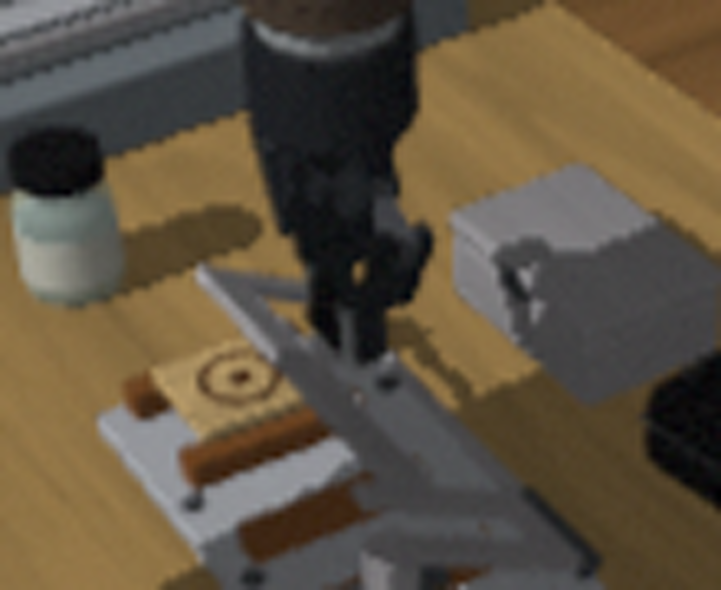

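arm_command --rows '[0,-0.27,-0.47,0,0,0,-1,0,-0.5,-0.95,0,0,0,-1,0,-0.85,-1.95,0,0,0,-1,0,-1.05,-3,0,0,0,-1,0,-1.1,-4.05,0,0,0,-1,0,-1.05,-5.1,0,0,0,-1,0,-0.8,-6.1,0,0,0,-1,0,-0.6,-6.7,0,0,0,-1,0,-0.45,-7.1,0,0,0,-1,0,-0.45,-7.1,0,0,0,-1]'

```text
time: 40.65
ee_pos: [0.6518, 0.1941, 0.165]
tcp_rot: [-90.1, 0.0, 87.1]
wrist_force: [-2.9, -5.7, 0.2]
opening: 0.025
```

```bash
python3 g.py .551 .196 .128 87.1;python3 crop.py n side 165 80 110 90
```

```text
shift [-0.32  3.69 10.08] rot [ 0.1 -0.  -0. ] n 3 | t 40.65 q [17. 22. 16. 83. -0. 20.] [0.6518 0.1941 0.165 ] [-90.1   0.   87.1] F [-2.9 -5.7  0.2] op 0.025
k 6.555555555555555 [0.6516 0.1941 0.1651] 40.7
```

View pics/n_side.png

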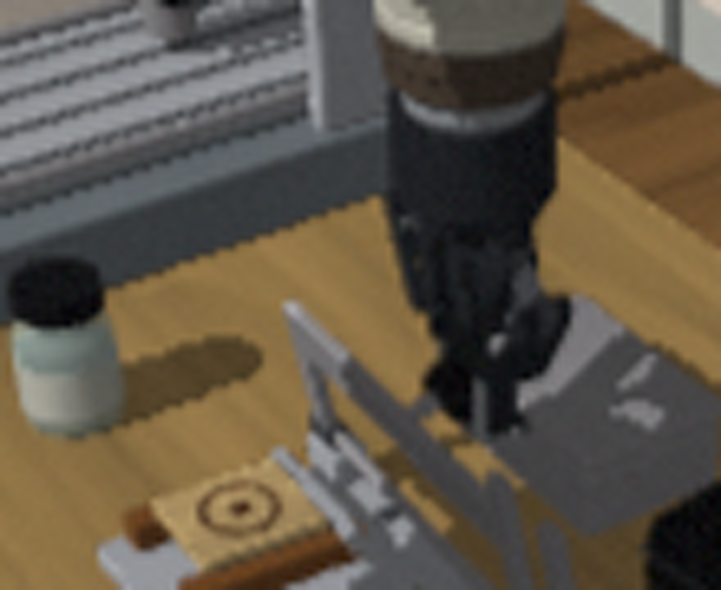

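arm_command --rows '[0,0,0,0,0,0,0,0,0,0,0,0,0,0,0,0,0,0,0,0,0,0,-3,0,0,0,0,0,0,-6,0,0,0,0,0,-1,-8,2,0,0,0,0,-4,-8,5,0,0,0,0,-8,-8,8,0,0,0,0,-12,-8,9,0,0,0,0,-16,-8,10,0,0,0,0,-20,-8,11,0,0,0,0,-24,-8,12,0,0,0,0]'

```text
time: 41.7
ee_pos: [0.52, -0.0335, 0.2448]
tcp_rot: [-90.1, -0.0, 87.2]
wrist_force: [1.0, -0.4, -0.3]
opening: 0.0428
```

```bash
cat > fit2.py <<'E'
from fit import *
np.set_printoptions(precision=4,suppress=True)
ds=[cam(c) for c in("top","side")];Ds=[dt(d) for d in ds]
def q(segs,T0,z,i):
    f=lambda v: sum(cost(segs,(v[0],v[1],v[2],z),ds[k],Ds[k]) for k in i)
    b=None
    for dx,dy,t in((0,0,0),(.006,.006,0),(-.006,.006,.04),(.006,-.006,-.04),(-.006,-.006,0)):
        x0=np.array(T0)+[dx,dy,t]
        r=minimize(f,x0,method="Nelder-Mead",options=dict(initial_simplex=[x0,x0+[.004,0,0],x0+[0,.004,0],x0+[0,0,.04]],maxiter=120))
        if b is None or r.fun<b.fun:b=r
    return b.x,b.fun/len(i)
for i in((0,),(1,),(0,1)): print("spat",i,*q(M["spatula"],(.576,-.447,-.01),.004,i))
E
python3 g.py .48 -.447 .17 89;python3 fit2.py; python3 crop.py o side 255 200 160 130
```

```text
shift [-41.5    7.47   1.98] rot [ 0.1 -1.8  0. ] n 11 | t 41.7 q [-4.  0. -2. 88.  0. -1.] [ 0.52   -0.0335  0.2448] [-90.1  -0.   87.2] F [ 1.  -0.4 -0.3] op 0.0428
spat (0,) [ 0.5786 -0.4484 -0.0399] 0.29042866826057434
spat (1,) [ 0.576  -0.4464 -0.0154] 0.2758645713329315
spat (0, 1) [ 0.5768 -0.4469 -0.0207] 0.37190091609954834
k 4.538461538461538 [ 0.5203 -0.0346  0.245 ] 41.85
```

View pics/o_side.png

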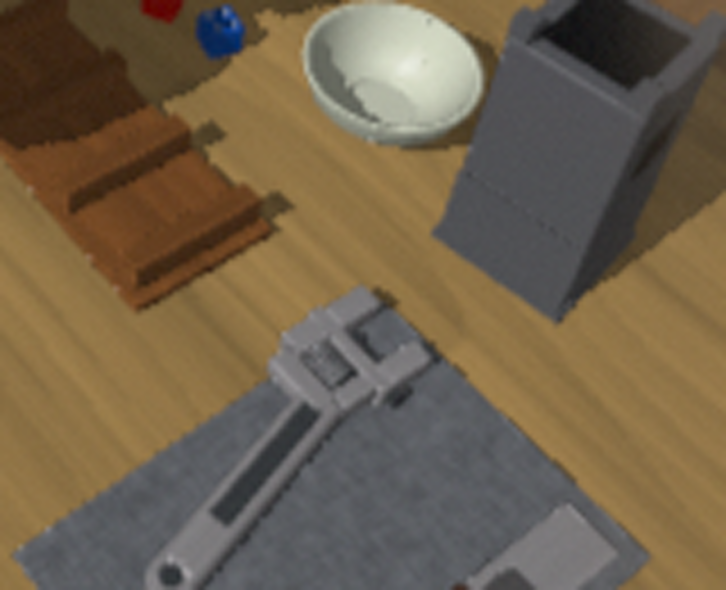

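arm_command --rows '[-4,0.7,0.2,0,0,0,0,-8,1.4,0.4,0,0,0,0,-12,2,0.6,0,0,0,0,-16,2.7,0.8,0,-1,0,0,-20,3.4,1,0,-1,0,0,-24,4,1.2,0,-1,0,0,-28,4.7,1.4,0,-1.8,0,0,-32,5.4,1.5,0,-1.8,0,0,-36,6,1.5,0,-1.8,0,0,-40,7,1.5,0,-1.8,0,0,-41.3,7.5,1.5,0,-1.8,0,0,-41.3,7.5,1.5,0,-1.8,0,0]' --force 80

```text
time: 42.85
ee_pos: [0.4851, -0.446, 0.1666]
tcp_rot: [-89.9, -0.1, 88.8]
wrist_force: [2.0, 0.7, -0.3]
opening: 0.0426
```

```bash
sleep 0; python3 g.py .485 -.4457 .103 89
```

```text
shift [ 0.02  6.36 -0.  ] rot [-0.1 -0.2  0.1] n 2 | t 42.85 q [-43.  20.  12.  83.  -0. -41.] [ 0.4851 -0.446   0.1666] [-89.9  -0.1  88.8] F [ 2.   0.7 -0.3] op 0.0426
```

arm_command --rows '[0,2,0,0,0,0,0,0,4,0,0,0,0,0,0,6,0,0,0,0,0,0,6.4,0,0,0,0,0,0,6.4,0,0,0,0,0,0,6.4,0,0,0,0,-1,0,6.4,0,0,0,0,-1,0,6.4,0,0,0,0,-1,0,6.4,0,0,0,0,-1,0,6.4,0,0,0,0,-1]' --force 80

```text
time: 43.68
ee_pos: [0.4856, -0.4442, 0.1066]
tcp_rot: [-90.1, 0.1, 88.9]
wrist_force: [-0.3, 3.5, 6.7]
opening: 0.0161
```

arm_command --rows '[0,-2,0,0,0,0,-1,0,-4,0,0,0,0,-1,0,-8,0,0,0,0,-1,0,-8,0,0,0,0,-1,0,-8,0,0,0,0,-1]'

```text
time: 44.1
ee_pos: [0.4857, -0.4448, 0.188]
tcp_rot: [-90.2, 0.2, 88.9]
wrist_force: [0.6, -0.5, -1.1]
opening: 0.0166
```

```bash
python3 g.py .485 -.4457 .103 89;  python3 crop.py p side 255 190 170 140; python3 crop.py p top 335 150 80 90
```

```text
shift [-0.06  8.5   0.1 ] rot [ 0.2 -0.1 -0.2] n 3 | t 44.1 q [-42.  19.  14.  84.  -0. -41.] [ 0.4857 -0.4448  0.188 ] [-90.2   0.2  88.9] F [ 0.6 -0.5 -1.1] op 0.0166
k 4.214285714285714 [ 0.4852 -0.4443  0.1858] 44.15
k 6.555555555555555 [ 0.4849 -0.444   0.1844] 44.2
```

View pics/p_side.png

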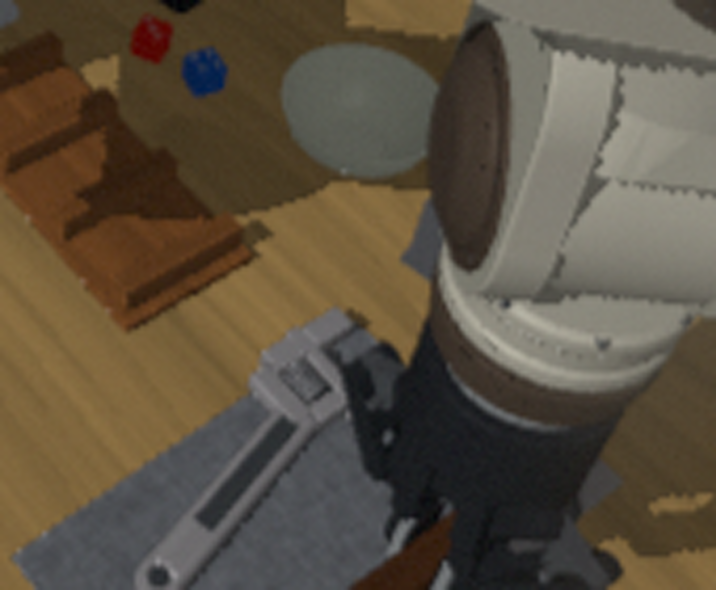

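View pics/p_top.png

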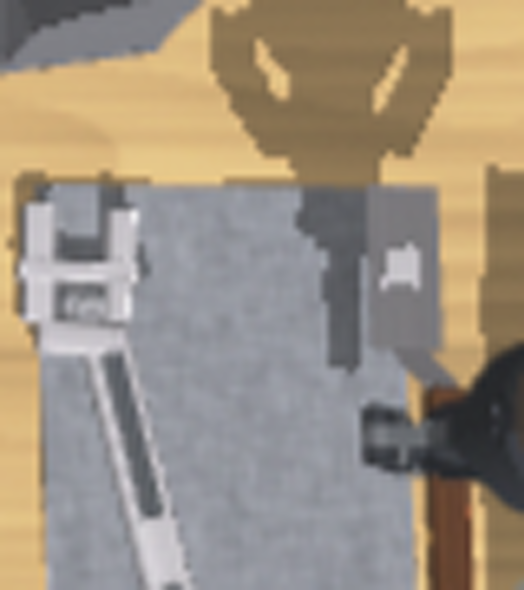

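```bash
cat > blade.py <<'E'
import sys
from h import *
def blade(c,zlo,zhi,xr,yr):
    d=cam(c);P=cloud(d)
    m=(P[...,2]>zlo)&(P[...,2]<zhi)&(P[...,0]>xr[0])&(P[...,0]<xr[1])&(P[...,1]>yr[0])&(P[...,1]<yr[1])
    return P[m]
a=[float(x) for x in sys.argv[2:]]
Q=blade(sys.argv[1],a[0],a[1],a[2:4],a[4:6])
A=np.c_[Q[:,0]-Q[:,0].mean(),Q[:,1]-Q[:,1].mean(),np.ones(len(Q))]
k,_,_,_=np.linalg.lstsq(A,Q[:,2],rcond=None)
r=cv2.minAreaRect((Q[:,:2]*1000).astype(np.float32))
print(len(Q),"mean",Q.mean(0).round(4),"slope deg x,y",np.degrees(k[:2]).round(2),r,"rms",np.std(Q[:,2]-A@k).round(4),sensors.get_obs()["ee_pos"].round(4))
E
python3 blade.py top .07 .1 .52 .65 -.49 -.41
```

```text
286 mean [ 0.5761 -0.4477  0.0837] slope deg x,y [-1.29  0.26] ((573.2929077148438, -447.8079833984375), (34.996498107910156, 87.76873016357422), 88.51322937011719) rms 0.003 [ 0.4847 -0.4438  0.1837]
```

```bash
cat > fit3.py <<'E'
from fit2 import *
t=top4(-35,35,-30,30,8)
for i in((0,),(1,),(0,1)): print("tile",i,*q(t,(.5535,.2622,-.05),.028,i))
x=q(t,(.5535,.2622,-.05),.028,(0,1))[0]
for j,(c,off,sz) in enumerate((("top",(155,165),(95,70)),("side",(175,100),(100,80)))):
    k=7.5
    im=cv2.resize(ds[j]["pixels"][off[1]:off[1]+sz[1],off[0]:off[0]+sz[0]],None,fx=k,fy=k,interpolation=cv2.INTER_CUBIC)
    draw(im,ds[j],t,x,.028,np.array(off),k)
    draw(im,ds[j],sum([top4(-59,39,y-8,y+8,28) for y in(120,56,-8,-72)],[]),(.56,.1737,-.0507),0,np.array(off),k,(0,255,0))
    cv2.imwrite(f"pics/tile_{c}.png",im)
E
sed -i 's/^for i in((0,),(1,),(0,1)): print("spat"/if __name__=="__main__":\n  for i in((0,),(1,),(0,1)): print("spat"/' fit2.py
python3 fit3.py
```

```text
tile (0,) [ 0.5531  0.2626 -0.0548] 0.15167687833309174
tile (1,) [0.5066 0.126  1.0698] 0.6942296028137207
tile (0, 1) [ 0.553   0.2626 -0.0564] 2.0743801593780518
```

View pics/tile_top.png

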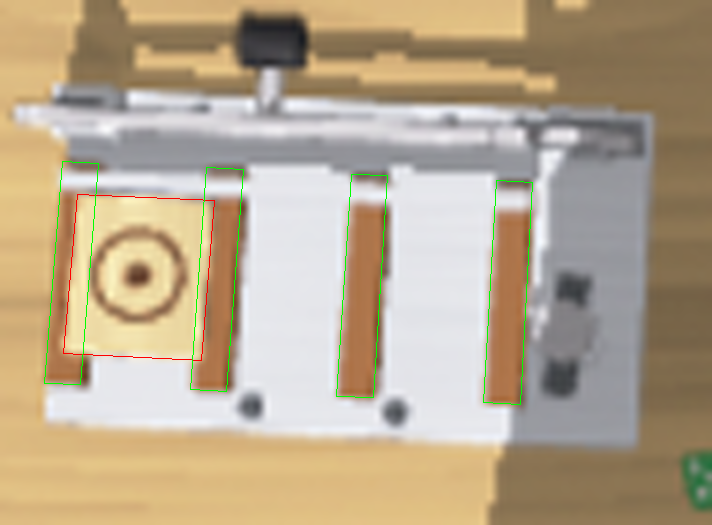

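View pics/tile_side.png

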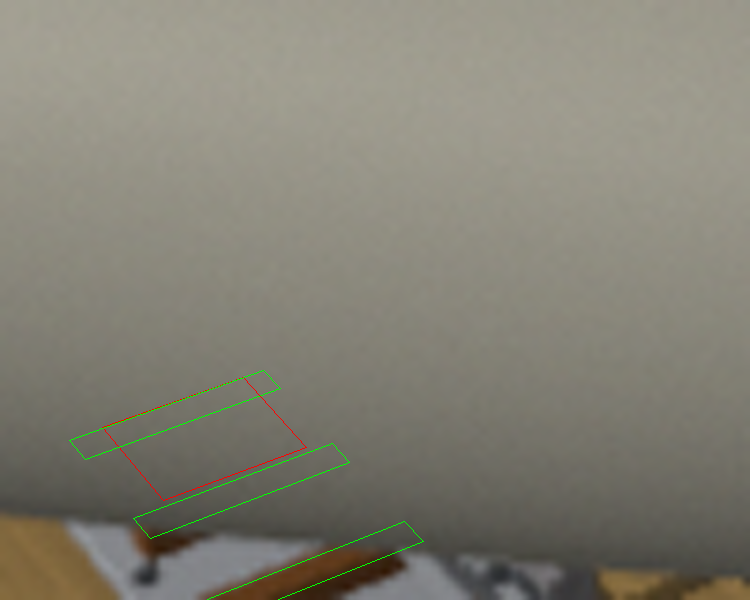

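```bash
python3 g.py .3385 .2741 .18 87.2
```

```text
shift [71.49  0.48 15.96] rot [-0.1  1.7  0.1] n 18 | t 44.35 q [-42.  19.  13.  84.  -0. -41.] [ 0.4847 -0.4437  0.1834] [-89.9  -0.1  88.9] F [-0.2 -0.9 -2. ] op 0.0162
```

arm_command --rows '[1.5,0,0.3,0,0,0,-1,4.5,0,1,0,0,0,-1,8,0,1.8,0,0,0,-1,11.5,0,2.6,0,0,0,-1,15,0,3.4,0,0,0,-1,18.5,0,4.2,0,0,0,-1,22,0,5,0,0,0,-1,25.5,0,5.8,0,0,0,-1,29,0,6.6,0,0,0,-1,32.5,0,7.4,0,0,0,-1,36,0,8.2,0,0,0,-1,39.5,0,9,0,0,0,-1]'

```text
time: 45.35
ee_pos: [0.4014, -0.0459, 0.1842]
tcp_rot: [-90.0, -0.0, 88.9]
wrist_force: [1.3, 0.7, -0.7]
opening: 0.0165
```

arm_command --rows '[3.5,0,0.8,0,0,0,-1,7,0,1.6,0,0,0,-1,10.5,0,2.4,0,0.5,0,-1,14,0,3.2,0,1,0,-1,17.5,0,4,0,1.5,0,-1,21,0,4.8,0,1.7,0,-1,24.5,0,5.6,0,1.7,0,-1,28,0,6.4,0,1.7,0,-1,30.5,0,6.8,0,1.7,0,-1,32,0.3,7,0,1.7,0,-1,32,0.3,7,0,1.7,0,-1,32,0.3,7,0,1.7,0,-1]'

```text
time: 46.35
ee_pos: [0.3379, 0.274, 0.181]
tcp_rot: [-89.9, 0.1, 87.3]
wrist_force: [-0.3, -0.7, 0.2]
opening: 0.0164
```

```bash
python3 g.py .3385 .2741 .119 87.2; python3 crop.py r side 145 90 120 95;python3 blade.py top .05 .1 .37 .48 .22 .31
```

```text
shift [ 0.02  6.2  -0.07] rot [-0.1  0.1 -0.1] n 2 | t 46.35 q [ 39. -11. -19.  82.  -0.  42.] [0.3379 0.274  0.181 ] [-89.9   0.1  87.3] F [-0.3 -0.7  0.2] op 0.0164
k 6.2105263157894735 [0.3381 0.2735 0.1813] 46.4
302 mean [0.4277 0.2664 0.0805] slope deg x,y [-2.86 -0.68] ((425.9600524902344, 266.520751953125), (34.463172912597656, 89.34341430664062), 85.43394470214844) rms 0.0035 [0.3384 0.2732 0.1816]
```

View pics/r_side.png

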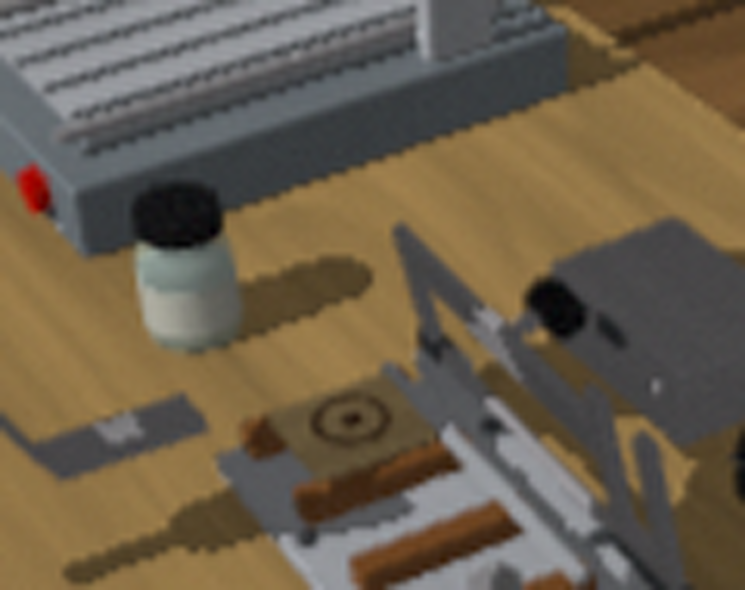

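arm_command --rows '[0.1,2,0,0,0,0,-1,0.1,4,0,0,0,0,-1,0.1,5.8,0,0,0,0,-1,0.1,6.2,-0.1,0,0,0,-1,0.1,6.2,-0.1,0,0,0,-1,0.1,6.2,-0.1,0,0,0,-1]'

```text
time: 46.95
ee_pos: [0.3399, 0.2744, 0.1208]
tcp_rot: [-90.0, -0.0, 87.2]
wrist_force: [0.3, 0.7, -1.4]
opening: 0.0161
```

```bash
python3 g.py .3385 .2741 .119 87.2; python3 crop.py s side 145 90 120 95;python3 blade.py side .008 .035 .38 .48 .24 .30;python3 blade.py side .008 .035 .395 .43 .24 .30;python3 blade.py side .008 .035 .43 .465 .24 .30;python3 blade.py top .008 .035 .395 .43 .24 .30;python3 blade.py top .008 .035 .43 .465 .24 .30
```

```text
shift [-0.04  0.18  0.14] rot [ 0. -0.  0.] n 1 | t 46.95 q [ 39. -10. -25.  75.  -0.  42.] [0.3399 0.2744 0.1208] [-90.   -0.   87.2] F [ 0.3  0.7 -1.4] op 0.0161
k 6.2105263157894735 [0.3401 0.2747 0.1212] 47.0
189 mean [0.4295 0.2701 0.0215] slope deg x,y [-0.91 -1.37] ((427.589599609375, 270.89141845703125), (37.297061920166016, 86.50200653076172), 86.67313385009766) rms 0.0018 [0.3401 0.2749 0.1213]
81 mean [0.412  0.2713 0.0216] slope deg x,y [ 0.38 -0.92] ((412.0513916015625, 271.322021484375), (37.26953125, 33.746788024902344), 89.33724975585938) rms 0.0012 [0.3401 0.275  0.1212]
77 mean [0.4473 0.2693 0.0216] slope deg x,y [-0.15  1.21] ((447.79449462890625, 269.6862487792969), (33.89596939086914, 33.193336486816406), 88.29413604736328) rms 0.0014 [0.34   0.2751 0.1211]
115 mean [0.4126 0.2695 0.0201] slope deg x,y [-0.15 -0.16] ((412.20989990234375, 269.15130615234375), (33.812034606933594, 32.246246337890625), 89.70975494384766) rms 0.0024 [0.3399 0.2751 0.1209]
115 mean [0.448  0.267  0.0193] slope deg x,y [-2.37  2.49] ((447.7635498046875, 267.0966796875), (33.54072570800781, 32.72743225097656), 89.71533966064453) rms 0.0022 [0.3398 0.275  0.1207]
```

View pics/s_side.png

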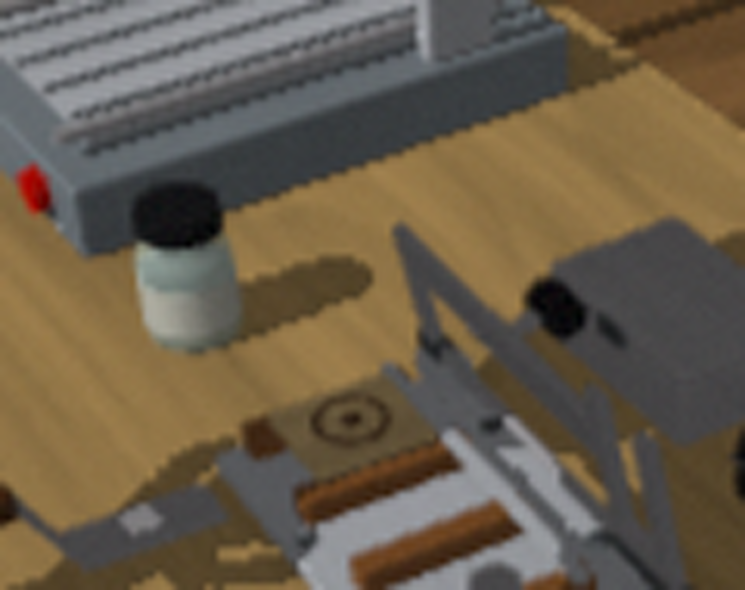

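arm_command --rows '[0,0,-0.5,0,0,0,-1,0,0,-1.3,0,0,0,-1,0,0,-2.2,0,0,0,-1,0,0,-3.2,0,0,0,-1,0,0,-4.2,0,0,0,-1,0,0,-5.2,0,0,0,-1,0,0,-6,0,0,0,-1,0,0,-6.5,0,0,0,-1,0,0,-6.5,0,0,0,-1]'

```text
time: 48.0
ee_pos: [0.4055, 0.2716, 0.1198]
tcp_rot: [-90.0, 0.0, 87.2]
wrist_force: [-0.1, -0.1, -0.5]
opening: 0.0166
```

```bash
python3 g.py .4583 .2683 .12 87.2; python3 crop.py t side 145 90 120 95;python3 crop.py t top 150 165 90 75
```

```text
shift [-0.07 -0.02 -5.29] rot [-0. -0. -0.] n 2 | t 48.0 q [ 34.  -3. -18.  75.  -0.  37.] [0.4055 0.2716 0.1198] [-90.    0.   87.2] F [-0.1 -0.1 -0.5] op 0.0166
k 6.2105263157894735 [0.4048 0.2715 0.1197] 48.05
k 7.866666666666666 [0.4045 0.2716 0.1198] 48.1
```

View pics/t_side.png

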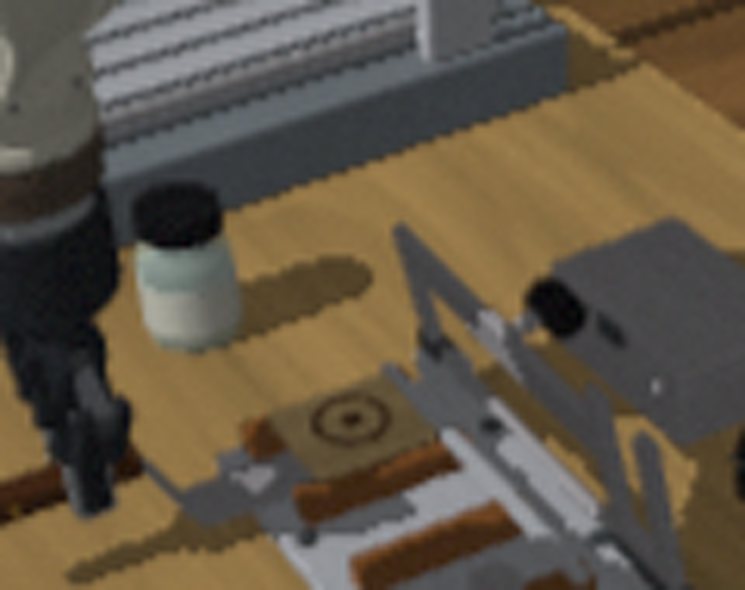

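View pics/t_top.png

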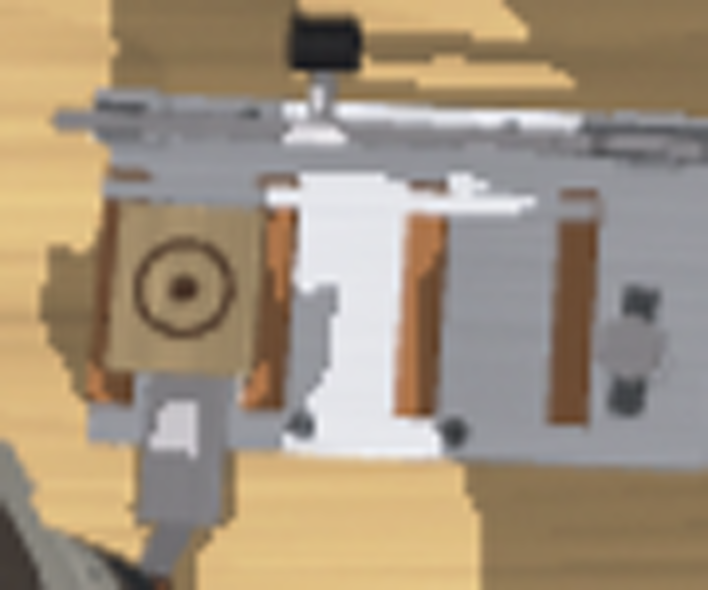

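arm_command --rows '[0,0,-0.6,0,0,0,-1,0,0,-1.4,0,0,0,-1,-0.03,0,-2.3,0,0,0,-1,-0.05,0,-3.2,0,0,0,-1,-0.05,0,-4.1,0,0,0,-1,-0.05,0,-4.8,0,0,0,-1,-0.05,0,-5.3,0,0,0,-1,-0.05,0,-5.3,0,0,0,-1,-0.05,0,-5.3,0,0,0,-1]'

```text
time: 48.85
ee_pos: [0.4575, 0.2685, 0.1198]
tcp_rot: [-90.0, 0.0, 87.2]
wrist_force: [0.1, 0.0, -1.4]
opening: 0.0162
```

```bash
python3 g.py .4583 .2683 .12 87.2; python3 crop.py u side 145 90 120 95;python3 crop.py u top 150 165 90 75
```

```text
shift [-0.02 -0.02 -0.08] rot [-0.  0. -0.] n 1 | t 48.85 q [ 30.   3. -13.  75.   0.  33.] [0.4575 0.2685 0.1198] [-90.    0.   87.2] F [ 0.1  0.  -1.4] op 0.0162
k 6.2105263157894735 [0.4572 0.2685 0.1198] 48.9
k 7.866666666666666 [0.4571 0.2686 0.1199] 48.95
```

View pics/u_side.png

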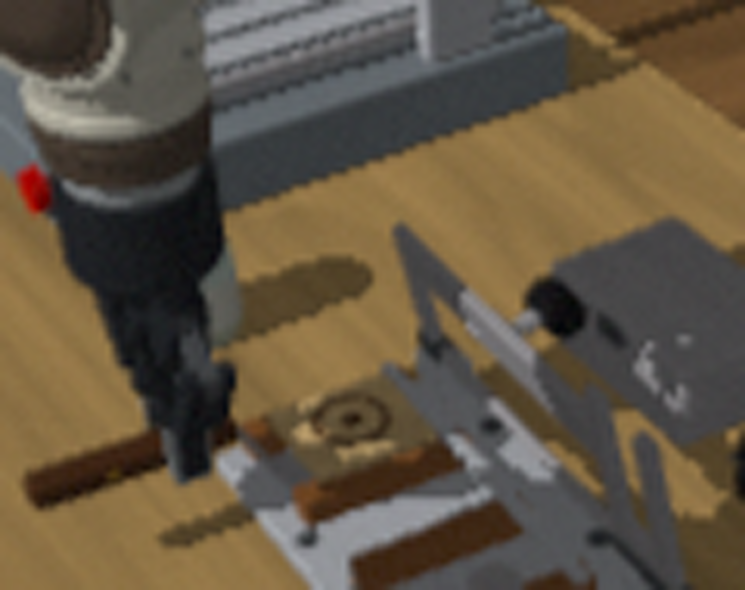

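View pics/u_top.png

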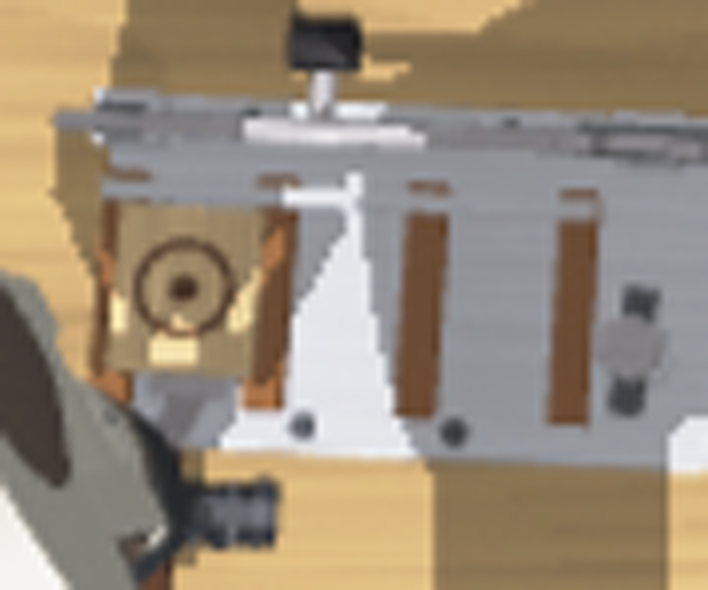

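arm_command --rows '[0,-0.3,0,0,0,0,-1,0,-0.6,0,0,0,0,-1,0,-0.9,0,0,0,0,-1,0,-1.2,0,0,0,0,-1,0,-1.5,0,0,0,0,-1,0,-1.8,0,0,0,0,-1,0,-2.1,0,0,0,0,-1,0,-2.4,0,0,0,0,-1,0,-2.4,0,0,0,0,-1]'

```text
time: 49.7
ee_pos: [0.4576, 0.2687, 0.1447]
tcp_rot: [-90.0, -0.0, 87.2]
wrist_force: [0.4, -0.2, -1.0]
opening: 0.0164
```

```bash
python3 g.py .4583 .2683 .12 87.2; python3 crop.py v side 145 90 120 95
```

```text
shift [-0.04  2.47 -0.07] rot [0. 0. 0.] n 1 | t 49.7 q [ 30.   2. -10.  77.   0.  33.] [0.4576 0.2687 0.1447] [-90.   -0.   87.2] F [ 0.4 -0.2 -1. ] op 0.0164
k 6.2105263157894735 [0.4575 0.2687 0.1444] 49.75
```

View pics/v_side.png

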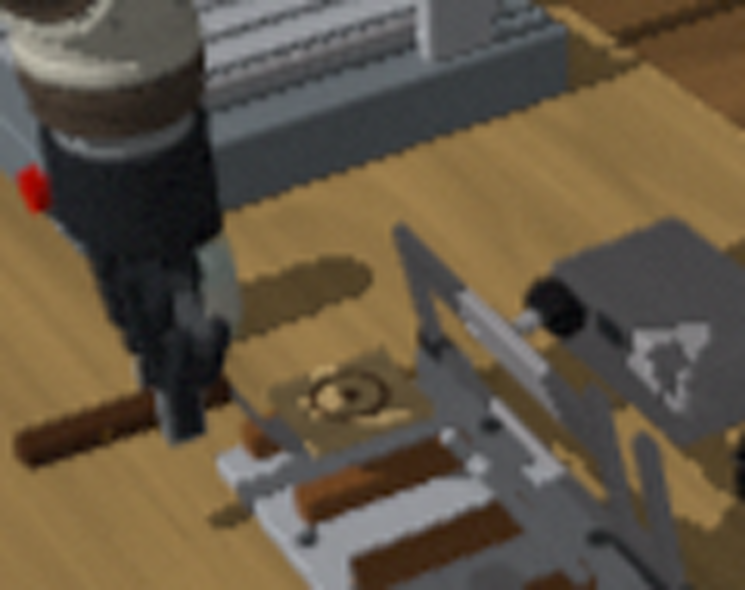

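arm_command --rows '[0,-0.4,0,0,0,0,-1,0,-1,0,0,0,0,-1,0,-1.8,0,0,0,0,-1,0,-2.6,0,0,0,0,-1,0,-3.2,0,0,0,0,-1,0,-3.6,0,0,0,0,-1,0,-3.8,0,0,0,0,-1]'

```text
time: 50.33
ee_pos: [0.4576, 0.2687, 0.183]
tcp_rot: [-90.1, -0.0, 87.2]
wrist_force: [0.7, -0.3, -1.1]
opening: 0.0164
```

```bash
cat > rackfit.py <<'E'
from fit2 import *
R=M["rack"]
for i in((0,),(1,),(0,1)): print(i,*q(R,(.560,-.105,-.03),0,i))
b=top4(-50,50,-112,112,8)
for c,d in zip(("top","side"),ds):
    P=cloud(d); m=(P[...,2]>.022)&(P[...,2]<.038)&(P[...,0]>.48)&(P[...,0]<.65)&(P[...,1]>-.24)&(P[...,1]<.03)
    m=cv2.morphologyEx(m.astype(np.uint8),cv2.MORPH_OPEN,np.ones((2,3)))
    n,l,st,ce=cv2.connectedComponentsWithStats(m,connectivity=8)
    for k in range(1,n):
        if st[k,4]>30: Q=P[l==k]; print(c,len(Q),cv2.minAreaRect((Q[:,:2]*1000).astype(np.float32)),Q[:,2].mean().round(4))
x=q(R,(.560,-.105,-.03),0,(0,))[0]
for j,(c,off,sz) in enumerate((("top",(245,160),(85,65)),("side",(230,185),(95,95)))):
    k=8 if j==0 else 6.2
    im=cv2.resize(ds[j]["pixels"][off[1]:off[1]+sz[1],off[0]:off[0]+sz[0]],None,fx=k,fy=k,interpolation=cv2.INTER_CUBIC)
    draw(im,ds[j],R,x,0,np.array(off),k)
    cv2.imwrite(f"pics/rack_{c}.png",im)
E
python3 rackfit.py
```

```text
(0,) [ 0.5697 -0.1079 -0.0509] 0.9468582272529602
(1,) [ 0.5655 -0.1207 -0.0397] 1.5704805850982666
(0, 1) [ 0.5691 -0.1075 -0.0451] 1.4486889839172363
top 137 ((572.9672241210938, -11.656527519226074), (15.970924377441406, 88.54689025878906), 87.24077606201172) 0.0283
top 137 ((569.2642822265625, -75.5533447265625), (16.933778762817383, 88.39010620117188), 86.67330169677734) 0.0285
top 144 ((565.2606201171875, -138.8310546875), (18.22334098815918, 87.52424621582031), 88.7152099609375) 0.0281
top 137 ((564.1163330078125, -201.7530975341797), (14.39311695098877, 88.97700500488281), 88.13434600830078) nan
side 179 ((572.2589111328125, -10.162396430969238), (13.179251670837402, 92.53168487548828), 87.01903533935547) nan
side 190 ((569.3648681640625, -74.64688110351562), (16.92836570739746, 91.2699966430664), 85.72913360595703) 0.0275
side 206 ((566.8947143554688, -137.63575744628906), (13.025090217590332, 91.28146362304688), 85.2817153930664) nan
side 229 ((570.8661499023438, -201.6804656982422), (15.443381309509277, 107.13130187988281), 87.0261459350586) 0.0279
```

View pics/rack_top.png

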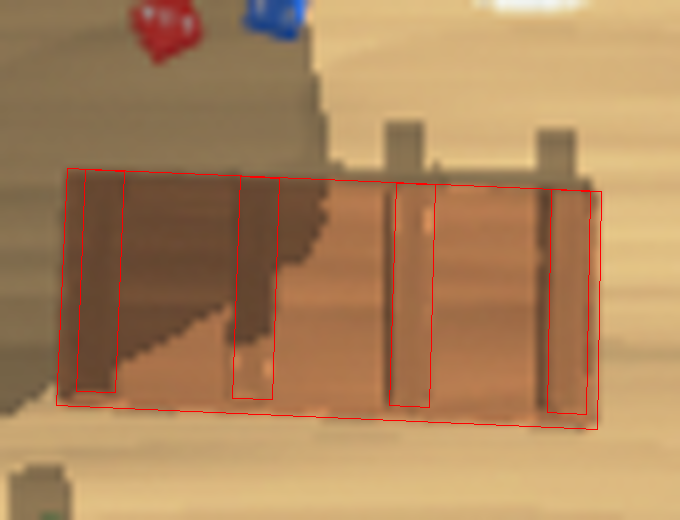

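View pics/rack_side.png

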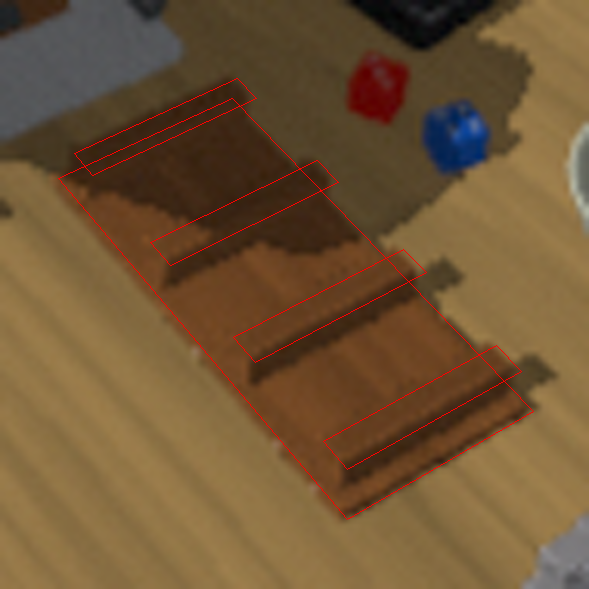

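arm_command --rows '[0,-0.2,0.2,0,0,0,-1,0,-0.6,0.6,0,0,0,-1,0,-1.1,1.1,0,0,0,-1,0,-1.7,1.7,0,0,0,-1,0,-2.2,2.3,0,0,0,-1,0,-2.6,2.9,0,0,0,-1,0,-2.8,3.4,0,0,0,-1,0,-2.9,3.7,0,0,0,-1,0,-3,3.9,0,0,0,-1,0,-3,4,0,0,0,-1,0,-3,4,0,0,0,-1]'

```text
time: 51.35
ee_pos: [0.4173, 0.2706, 0.2118]
tcp_rot: [-90.0, 0.0, 87.2]
wrist_force: [0.7, -0.2, -1.3]
opening: 0.0163
```

```bash
python3 g.py .433 -.0986 .213 87.3; python3 crop.py x side 145 70 120 95
```

```text
shift [-36.8   -0.11  -3.35] rot [-0.  -0.1 -0. ] n 9 | t 51.35 q [33. -3. -8. 85. -0. 36.] [0.4173 0.2706 0.2118] [-90.    0.   87.2] F [ 0.7 -0.2 -1.3] op 0.0163
k 6.2105263157894735 [0.4174 0.2705 0.2118] 51.4
```

View pics/x_side.png

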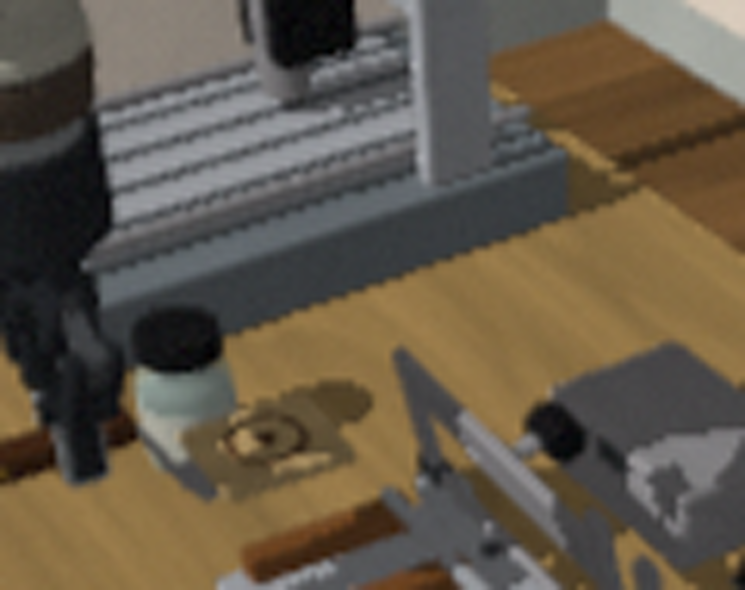

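arm_command --rows '[-0.2,0,0,0,0,0,-1,-0.6,0,0,0,0,0,-1,-1.2,0,-0.1,0,0,0,-1,-2,0,-0.2,0,0,0,-1,-3,0,-0.3,0,0,0,-1,-4.2,0,-0.4,0,0,0,-1,-5.6,0,-0.5,0,0,0,-1,-7.1,0,-0.6,0,0,0,-1,-8.7,0,-0.8,0,0,0,-1,-10.4,0,-0.9,0,0,0,-1,-12.1,0,-1.1,0,0,0,-1,-13.8,0,-1.3,0,0,0,-1]'

```text
time: 52.4
ee_pos: [0.4235, 0.1303, 0.2121]
tcp_rot: [-90.0, 0.0, 87.2]
wrist_force: [-0.2, 0.1, -1.0]
opening: 0.0164
```

arm_command --rows '[-1.7,0,-0.2,0,0,0,-1,-3.4,0,-0.4,0,0,0,-1,-5.1,0,-0.5,0,0,0,-1,-6.8,0,-0.6,0,0,0,-1,-8.5,0,-0.8,0,0,0,-1,-10.2,0,-0.9,0,0,0,-1,-11.9,0,-1.1,0,0,0,-1,-13.5,0,-1.2,0,0,0,-1,-15,0,-1.4,0,0,0,-1,-16.4,0,-1.5,0,0,0,-1,-17.7,0,-1.6,0,0,0,-1,-18.9,0,-1.7,0,0,0,-1]'

```text
time: 53.4
ee_pos: [0.4309, -0.0592, 0.2121]
tcp_rot: [-90.0, 0.0, 87.2]
wrist_force: [0.3, 0.3, -1.1]
opening: 0.0165
```

arm_command --rows '[-1,0,-0.1,0,0,0,-1,-1.9,0,-0.2,0,0,0,-1,-2.6,0,-0.3,0,0,0,-1,-3.2,0,-0.3,0,0,0,-1,-3.6,0,-0.3,0,0,0,-1,-3.9,0,-0.3,0,0,0,-1,-4.1,0,-0.3,0,0,0,-1,-4.1,0,-0.3,0,0,0,-1,-4.1,0,-0.3,0,0,0,-1]'

```text
time: 54.15
ee_pos: [0.4326, -0.0984, 0.212]
tcp_rot: [-90.0, -0.0, 87.2]
wrist_force: [0.6, -0.1, -1.9]
opening: 0.0165
```

```bash
python3 g.py .473 -.1006 .18 87.3; python3 crop.py y side 195 130 150 120;python3 crop.py y top 240 150 95 75; python3 - <<'E'
from fit2 import *
o=sensors.get_obs();p=o["ee_pos"];z=p[2]-.1026+.003
t=top4(-35,35,-30,30,8)
print(z,*q(t,(p[0]+.0955,p[1]-.0059,-.05),z,(0,)))
E
```

```text
shift [-0.02  3.2  -4.05] rot [-0.  -0.1  0. ] n 2 | t 54.15 q [-13. -10. -15.  86.   0. -10.] [ 0.4326 -0.0984  0.212 ] [-90.   -0.   87.2] F [ 0.6 -0.1 -1.9] op 0.0165
k 4.916666666666667 [ 0.4326 -0.0984  0.212 ] 54.2
k 7.866666666666666 [ 0.4326 -0.0983  0.212 ] 54.25
0.1123980083308978 [ 0.5277 -0.1025 -0.111 ] 1.0578268766403198
```

View pics/y_side.png

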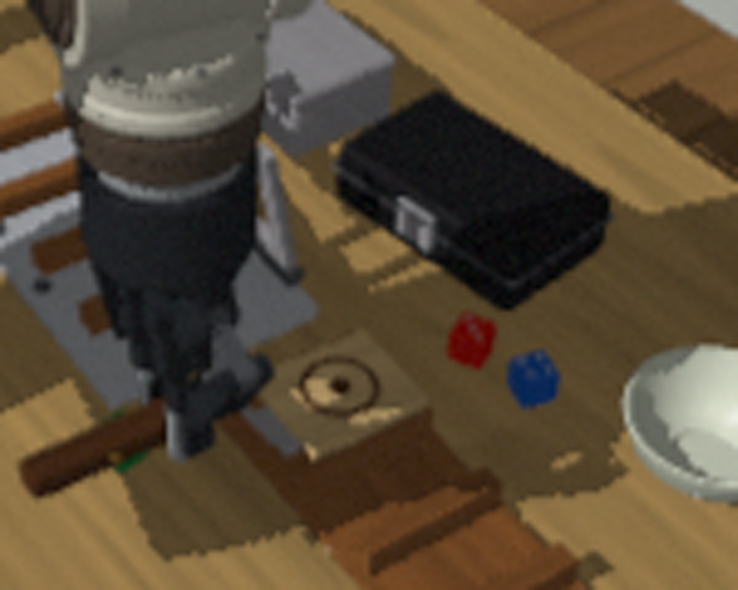

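View pics/y_top.png

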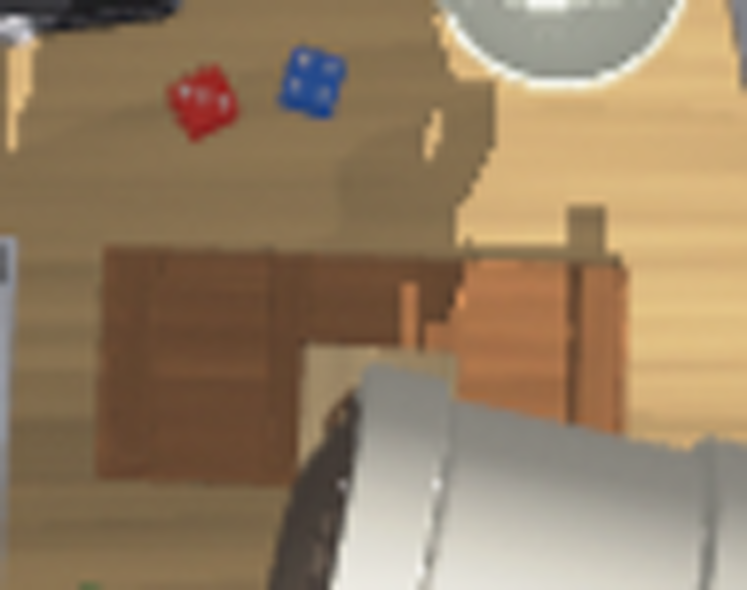

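arm_command --rows '[0,0.2,-0.2,0,0,0,-1,0,0.6,-0.6,0,0,0,-1,0,1.2,-1.1,0,0,0,-1,0,2,-1.7,0,0,0,-1,0,2.9,-2.3,0,0,0,-1,0,3.8,-2.9,0,0,0,-1,0,4.6,-3.4,0,0,0,-1,0,5.3,-3.7,0,0,0,-1,0,5.9,-3.9,0,0,0,-1,0,6.3,-4.05,0,0,0,-1,0,6.5,-4.05,0,0,0,-1,0,6.5,-4.05,0,0,0,-1]'

```text
time: 55.35
ee_pos: [0.4728, -0.1006, 0.1466]
tcp_rot: [-90.0, -0.0, 87.2]
wrist_force: [0.1, -0.2, -0.4]
opening: 0.0166
```

```bash
python3 g.py .473 -.1006 .118 87.3; python3 crop.py z side 215 160 120 100;python3 crop.py z top 240 150 95 75
```

```text
shift [-0.    2.86 -0.02] rot [-0.  -0.1  0. ] n 1 | t 55.35 q [-12.  -4. -17.  78.  -0.  -9.] [ 0.4728 -0.1006  0.1466] [-90.   -0.   87.2] F [ 0.1 -0.2 -0.4] op 0.0166
k 5.9 [ 0.4729 -0.1006  0.147 ] 55.4
k 7.866666666666666 [ 0.473  -0.1006  0.1473] 55.45
```

View pics/z_side.png

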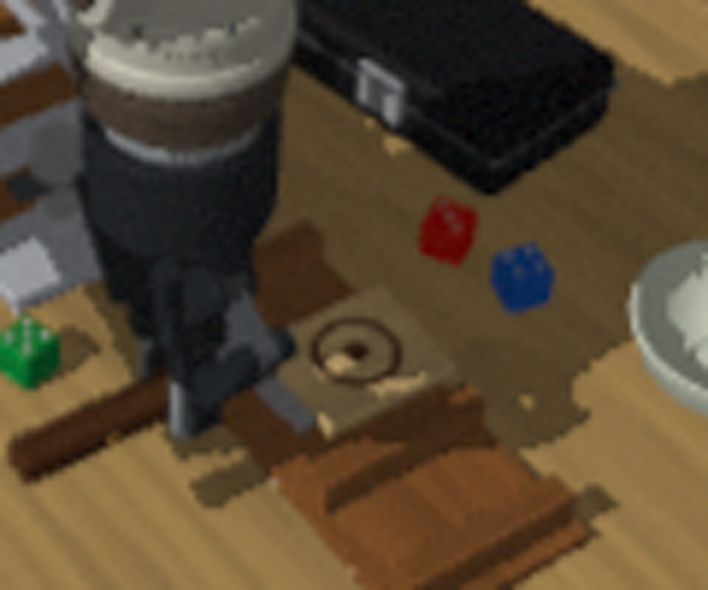

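View pics/z_top.png

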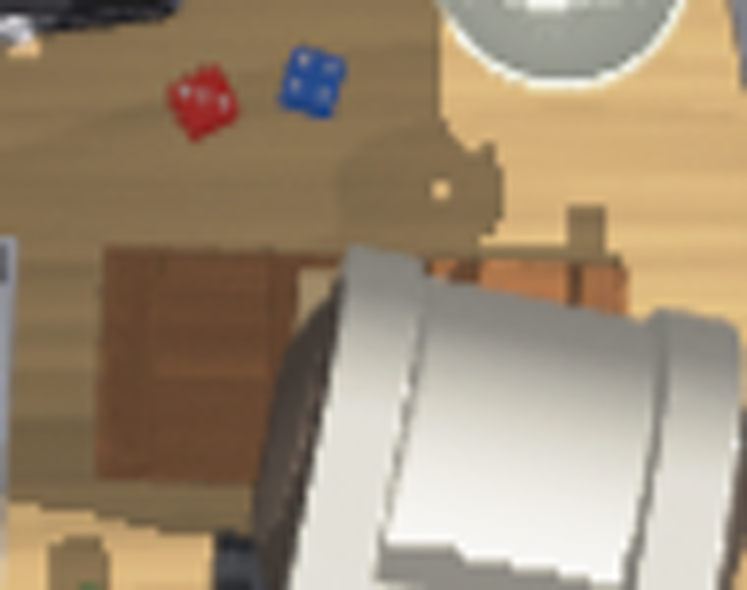

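arm_command --rows '[0,0.3,0,0,0,0,-1,0,0.6,0,0,0,0,-1,0,0.9,0,0,0,0,-1,0,1.2,0,0,0,0,-1,0,1.5,0,0,0,0,-1,0,1.8,0,0,0,0,-1,0,2.1,0,0,0,0,-1,0,2.4,0,0,0,0,-1,0,2.7,0,0,0,0,-1,0,2.85,0,0,0,0,-1,0,2.9,0,0,0,0,-1,0,2.9,0,0,0,0,-1]'

```text
time: 56.45
ee_pos: [0.473, -0.1005, 0.1179]
tcp_rot: [-90.0, -0.0, 87.2]
wrist_force: [-0.2, 0.2, -0.4]
opening: 0.0161
```

```bash
python3 g.py .473 -.1006 .118 87.3; python3 crop.py aa side 215 160 120 100
```

```text
shift [-0.01 -0.01 -0.  ] rot [-0.  -0.1  0. ] n 1 | t 56.45 q [-12.  -4. -19.  74.   0.  -9.] [ 0.473  -0.1005  0.1179] [-90.   -0.   87.2] F [-0.2  0.2 -0.4] op 0.0161
k 5.9 [ 0.473  -0.1006  0.118 ] 56.5
```

View pics/aa_side.png

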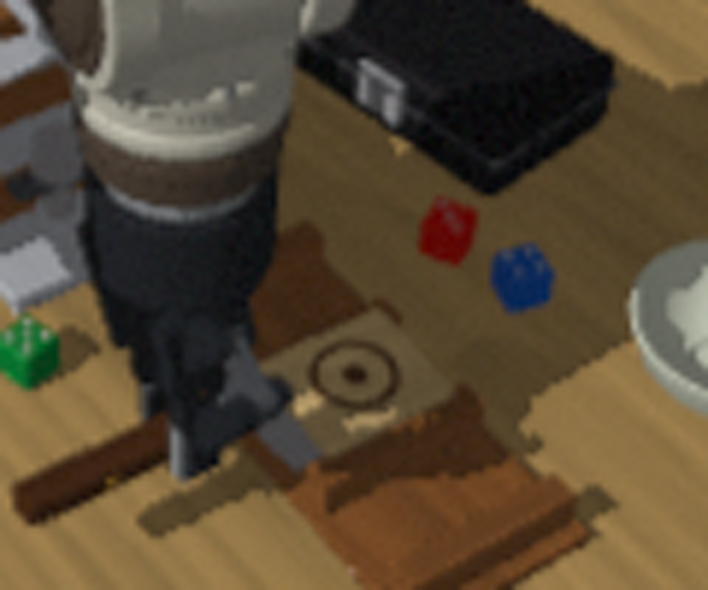

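arm_command --rows '[0,0,0.3,0,0,0,-1,0,0,0.8,0,0,0,-1,0,0,1.4,0,0,0,-1,0,0,2.2,0,0,0,-1,0,0,3.2,0,0,0,-1,0,0,4.4,0,0,0,-1,0,0,5.8,0,0,0,-1,0,0,7.2,0,0,0,-1,0,0,8.8,0,0,0,-1,0,0,10.4,0,0,0,-1,0,0,12,0,0,0,-1,0,0,13.5,0,0,0,-1]'

```text
time: 57.5
ee_pos: [0.3366, -0.0938, 0.1178]
tcp_rot: [-90.0, 0.0, 87.2]
wrist_force: [0.3, -0.5, -0.9]
opening: 0.0166
```

```bash
python3 g.py .34 -.1 .19 89; python3 crop.py ab side 215 160 120 100;python3 crop.py ab top 240 150 95 75;python3 - <<'E'
from fit2 import *
t=top4(-35,35,-30,30,8)
for i in((0,),(1,),(0,1)):print(*q(t,(.5685,-.1065,-.05),.03,i))
E
```

```text
shift [-0.6  -7.22 -0.37] rot [ 0.  -1.8 -0. ] n 2 | t 57.5 q [-16. -23. -35.  78.  -0. -13.] [ 0.3366 -0.0938  0.1178] [-90.    0.   87.2] F [ 0.3 -0.5 -0.9] op 0.0166
k 5.9 [ 0.3346 -0.0936  0.1177] 57.55
k 7.866666666666666 [ 0.3361 -0.0938  0.1179] 57.6
[ 0.5691 -0.1055 -0.0735] 0.11932676285505295
[ 0.5651 -0.1051 -0.0663] 0.6612242460250854
[ 0.5686 -0.1056 -0.0568] 0.5068113207817078
```

View pics/ab_side.png

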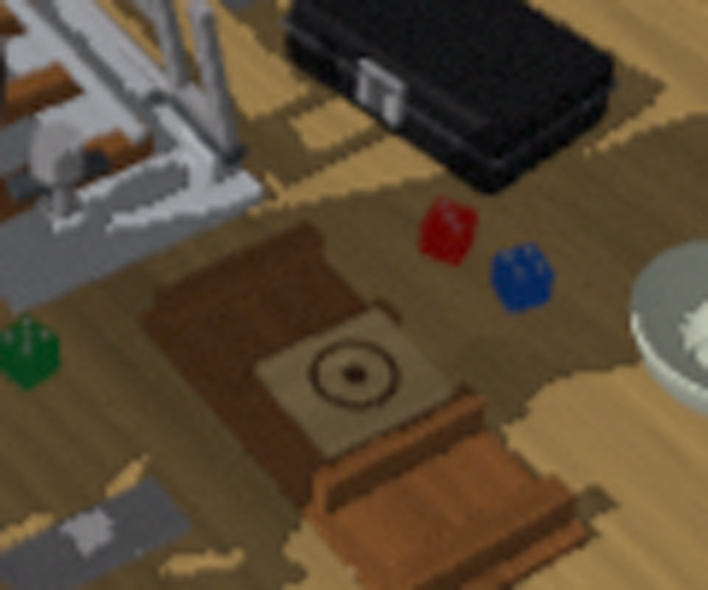

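View pics/ab_top.png

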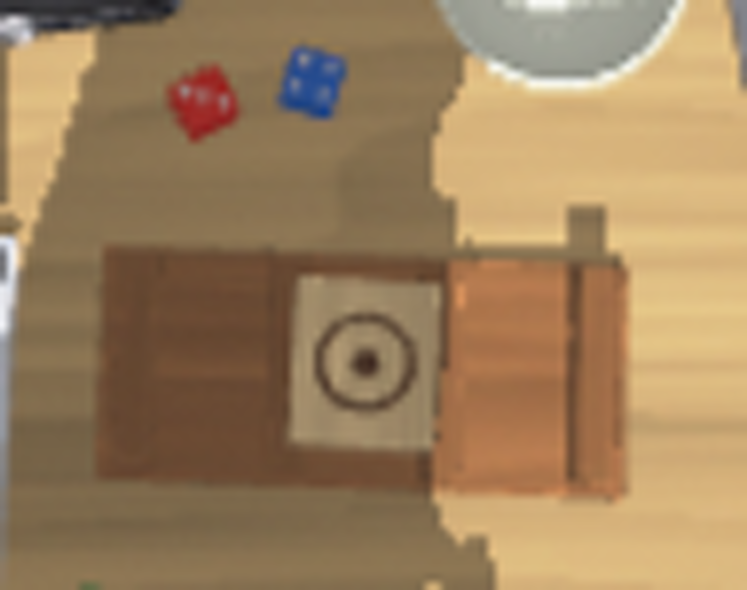

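```bash
python3 blade.py top .03 .046 .54 .6 -.13 -.08;python3 blade.py side .03 .046 .54 .6 -.13 -.08; python3 g.py .485 -.444 .19 89
```

```text
278 mean [ 0.5697 -0.1051  0.038 ] slope deg x,y [-0.47  0.95] ((569.9596557617188, -105.03141784667969), (49.83002471923828, 57.11360549926758), 89.5181655883789) rms 0.0024 [ 0.3384 -0.0941  0.1182]
309 mean [ 0.5694 -0.1059  0.0387] slope deg x,y [0.57 0.76] ((570.0809936523438, -105.02021026611328), (59.60062789916992, 49.91978073120117), 0.07229958474636078) rms 0.0013 [ 0.3386 -0.0941  0.1182]
shift [-34.24  -7.16 -16.33] rot [ 0.  -1.8 -0. ] n 10 | t 57.8 q [-16. -23. -35.  78.   0. -13.] [ 0.3386 -0.0941  0.1182] [-90.    0.   87.2] F [-0.3  0.6 -1.5] op 0.0164
```

arm_command --rows '[0,-2,0,0,0,0,-1,0,-5,0,0,0,0,-1,-2,-7.2,-1,0,0,0,-1,-5,-7.2,-2.5,0,0,0,-1,-8.5,-7.2,-4,0,0,0,-1,-12,-7.2,-5.5,0,0,0,-1,-15.5,-7.2,-7,0,0,0,-1,-19,-7.2,-8.5,0,-0.5,0,-1,-22.5,-7.2,-10,0,-1,0,-1,-26,-7.2,-11.5,0,-1.5,0,-1,-29.5,-7.2,-13,0,-1.8,0,-1,-33,-7.2,-14.5,0,-1.8,0,-1]'

```text
time: 58.8
ee_pos: [0.4679, -0.4327, 0.1889]
tcp_rot: [-90.0, -0.0, 89.1]
wrist_force: [0.4, -0.2, 0.3]
opening: 0.016
```

```bash
python3 g.py .485 -.444 .15 89
```

```text
shift [-1.1   3.89 -1.73] rot [-0.   0.1  0. ] n 2 | t 58.8 q [-43.  16.  10.  84.   0. -42.] [ 0.4679 -0.4327  0.1889] [-90.   -0.   89.1] F [ 0.4 -0.2  0.3] op 0.016
```

arm_command --rows '[-0.6,2,-0.8,0,0,0,-1,-1.1,4.5,-1.6,0,0,0,-1,-1.1,6.5,-1.6,0,0,0,-1,-1.1,7.6,-1.6,0,0,0,-1,-1.1,7.8,-1.6,0,0,0,-1,-1.1,7.8,-1.6,0,0,0,-1]'

```text
time: 59.3
ee_pos: [0.4828, -0.4416, 0.1114]
tcp_rot: [-89.9, -0.1, 89.0]
wrist_force: [-0.6, 0.0, -1.1]
opening: 0.0163
```

```bash
python3 g.py .485 -.444 .1066 89
```

```text
shift [-0.23  0.48 -0.23] rot [-0.1  0.   0.1] n 1 | t 59.3 q [-42.  20.   6.  76.  -0. -41.] [ 0.4828 -0.4416  0.1114] [-89.9  -0.1  89. ] F [-0.6  0.  -1.1] op 0.0163
```

arm_command --rows '[0,0.2,0,0,0,0,-1,0,0.35,0,0,0,0,-1,0,0.45,0,0,0,0,-1,0,0.45,0,0,0,0,-1]'

```text
time: 59.63
ee_pos: [0.483, -0.442, 0.1083]
tcp_rot: [-90.1, 0.0, 89.0]
wrist_force: [-0.1, -0.4, -1.2]
opening: 0.0165
```

arm_command --rows '[0,0.1,0,0,0,0,-1,0,0.15,0,0,0,0,-1,0,0.15,0,0,0,0,-1]'

```text
time: 59.88
ee_pos: [0.4829, -0.4421, 0.107]
tcp_rot: [-90.0, 0.0, 89.0]
wrist_force: [-2.1, 1.0, 4.3]
opening: 0.0164
```

arm_command --rows '[0,0,0,0,0,0,-0.2,0,0,0,0,0,0,0,0,0,0,0,0,0,0,0,-3,0,0,0,0,0,0,-7,0,0,0,0,0,3,-10,2,0,0,0,0,7,-12,5,0,0,0,0,11,-12,8,0,0,0,0,15,-12,11,0,0,0,0,19,-12,13,0,0,0,0,23,-12,14,0,0,0,0,27,-12,15,0,0,0,0]'

```text
time: 60.88
ee_pos: [0.3455, -0.2003, 0.2258]
tcp_rot: [-90.0, 0.0, 88.9]
wrist_force: [0.3, 1.1, 1.8]
opening: 0.0429
```

arm_command --rows '[0,0,0,0,0,0,0,0,0,0,0,0,0,0]'

```text
time: 61.05
ee_pos: [0.3468, -0.2004, 0.2266]
tcp_rot: [-90.1, 0.1, 89.2]
wrist_force: [0.6, 0.2, 0.2]
opening: 0.043
```

```bash
python3 - <<'E'
from fit2 import *
o=sensors.get_obs();print(o["time"],o["ee_pos"],o["wrist_force"])
xs=q(M["spatula"],(.575,-.444,-.02),.004,(0,1));print("spat",*xs)
xw=q(wrench(25),(.605,-.312,0.),.004,(0,1));print("wr",*xw)
mat=(.5017,-.3808,-.0129)
for n,x in(("sp",xs[0]),("wr",xw[0])):
    c,s=np.cos(mat[2]),np.sin(mat[2]);dx,dy=x[0]-mat[0],x[1]-mat[1];print(n,"in mat",c*dx+s*dy,-s*dx+c*dy)
for j,(c,off,sz) in enumerate((("top",(140,90),(280,200)),("side",(150,90),(280,290)))):
    k=2.7 if j==0 else 2.05
    im=cv2.resize(ds[j]["pixels"][off[1]:off[1]+sz[1],off[0]:off[0]+sz[0]],None,fx=k,fy=k,interpolation=cv2.INTER_CUBIC)
    draw(im,ds[j],wrench(25),xw[0],.004,np.array(off),k)
    draw(im,ds[j],M["mat"],mat,0,np.array(off),k)
    cv2.imwrite(f"pics/fin_{c}.png",im)
E
```

```text
61.15 [ 0.3475 -0.202   0.2261] [ 0.5158 -0.3442 -0.5119]
spat [ 0.5739 -0.4437 -0.0246] 0.4112178683280945
wr [ 0.6057 -0.3086 -0.0556] 0.4410167634487152
sp in mat 0.07298020885621813 -0.06199341098808796
wr in mat 0.10308279798798668 0.07354520198669387
```

View pics/fin_top.png

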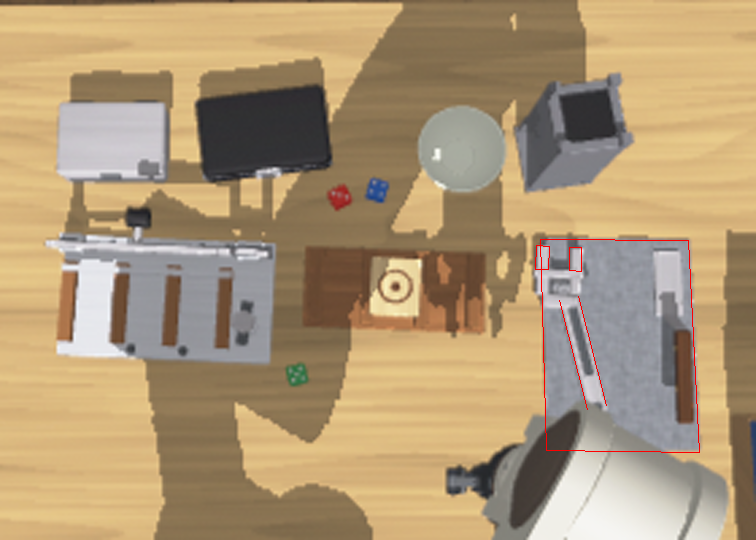

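View pics/fin_side.png

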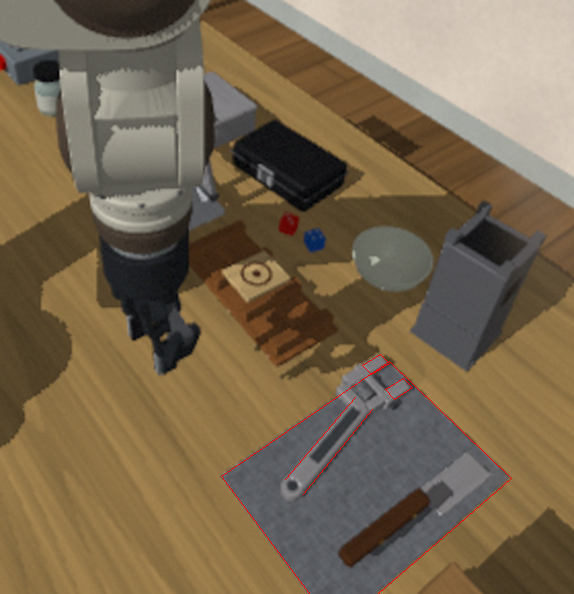

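```bash
python3 -c "
from workcell import bot,sensors
print(bot.job_done()); print(sensors.get_obs()['time'])"
```

```text
the job is handed in; nothing more can be done
None
the job is handed in; nothing more can be done
```

The job is handed in at about 61 s of the 210 s allowed. No verdict was reported, so what follows is from my own last checks.

**Wrench and screw:** I rolled the worm until the jaws measured about 25 mm, gripping across them to measure. The wrench then turned the screw about 99° of handle travel. The screw's T foot now lies nearly along the jig's x, which I read off the picture as about 1.48 rad.

**Leaf:** I lifted it by the knob to about 88°, and it still stands upright in the last picture.

**Tile:** Only one tile was present. I carried it on the spatula to the middle bay of the rack, with no gripper contact seen. It lies face up within about 1 mm of the rack's centre. Depth readings put its top at about 38 mm, level to within 1°.

**Tools:** Both lie on the mat in the last picture. I had moved the spatula aside first, because its handle lay over the wrench's tail. It now sits at (73, −62) mm from the mat's centre.

**What disagreed or was left as it was:**
- After I set the wrench down it turned up about 25 mm from where I had put it. That was probably the announced knock. Its origin is over the mat at (103, 74) mm from the mat's centre, 27 mm and 19 mm inside the limits. One jaw overhangs the mat edge slightly, and I left it there.
- One worm stroke slipped from too little pressure, so I repeated it.
- The camera fits of the rack disagreed by about a centimetre, so I placed the tile from the depth readings of the rails.

The other items on the shelf look unmoved.

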